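# Set up the dividing fixture for a batch of wheels

## Robot

A 6-joint arm with a two-finger parallel gripper is mounted at the origin on a cart in front of the work surface, level with it; the furniture and walls round the work are solid. World frame = base frame: x ahead of the robot, y to its left, z up, the work surface at z = 0. Lengths are in m, angles in rad, forces in N, time in s.
With the tool pointing down it reaches from about 0.325 to 0.875 m from the base axis. Payload 4.4 kg.
Tool frame: the origin (TCP) lies midway between the tips of the shut fingers; the grasp point (between the pads) lies 19 mm behind it (env.grasp_offset is the z of the grasp point in the tool frame, in m); z points along the fingers, y is the line along which they close (so a half turn about z gives the same grasp; the last joint's range is limited). The gripper opens to 85 mm and grips with 20 to 120 N. Pads are 22 mm wide; open, the fingers measure 114 mm over their backs; the gripper's body (76 mm by 85 mm) begins 54 mm behind the grasp point. The pads swing forward as they close: fully open they stand 13 mm farther back than shut.
Start: joints at [0.983, 0.207, 1.542, -0, 1.393, -0.15], TCP at [0.244, 0.521, 0.231] pointing down, gripper open.
Joint ranges: [-2.73, 2.73], [-0.86, 2.22], [0.23, 2.46], [-1.11, 4.25], [0.08, 2.63], [-2.82, 2.82]. Speed limits (rad/s): [2.79, 2.79, 3.14, 3.14, 3.14, 3.14].

## Interface

Orientations are given as a rotation vector (axis times angle).
In Python, from workcell import env gives the robot as it stands.
- The arm moves only by the shell command python3 -m handwheel 'ROWS' [OPENING] [FORCE]. ROWS is a JSON object of lists of equal length, an entry for each row: "linear": the shift along the tool's x, y, z in units of 0.2 m (1.0 is 0.2 m), a list of three; "rotation": the turn, a rotation vector about the tool's x, y, z in units of pi/4 rad (1.0 is pi/4 rad), a list of three. In form: {"linear": [[x, y, z], ...], "rotation": [[wx, wy, wz], ...]}. A call has exactly 10 rows; each row is the pose to reach, as a shift and turn from the pose commanded when the call began, along the tool's axes at that moment; what a row does not reach only later rows make up. A row lasts 1/12 s, in which the tool goes at most 41.7 mm and 7.16 degrees, less where a joint would pass 70% of its speed; a pose out of reach is approached as far as the arm can. A call with a number of a shift or a turn outside -1 to 1 is refused whole. A call with a gripper value outside its range is refused whole. OPENING is the opening, from 0 (shut) to 1 (fully open), set as the call begins (- or left out, the last holds). The fingers move at their own pace and stop on an object; FORCE is the grip in N (left out, the last holds). Time passes only in rows, so rows that repeat a pose let the fingers close, or fill a call up. It gives the time, the measured TCP pose, the force, the opening and the grip force at its end, in the units of the state.
- env.observe(): the state, without advancing time (a new reading comes with each control period).
- env.capture(name): name is "side" or "top"; returns (picture, depth): 480x640x3 uint8, blue, green, red; 480x640 float32, m along the optical axis (not along the pixel's ray), 0 where there is no reading.
- env.get_calibration(name): a dict with "mtx" (3x3 intrinsics, pixels), "cam_to_world" (4x4, takes a point from camera to world coordinates). Camera axes: x right, y up, looking along -z (the intrinsics and any distortion apply to the point x, -y, -z); pixel columns grow to the right and rows downward; lengths in m; the calibration is good to about 2 mm. A picture is of the moment at which its call begins. get_calibration takes no time and is no camera call.
- env.finish_job(): hands the job in; it is judged then, once.
The state is a dict: "time_s": time; "joint_positions": joint angles; "qvel": joint speeds; "tau": joint torques, N m; "tool_pos": TCP position; "tcp_rot": TCP orientation; "wrist_force": force on the tool from outside, world axes, zero at the start; "ft_torque": the same for the moment, N m; "finger_gap": opening from 0.0 (shut) to 1.0 (fully open); "grip_force": force on a finger pad.
Only numpy, scipy, OpenCV 4.12 (cv2) and the standard library are available. Lean on these libraries where they do the work, as an engineer would, in place of code of your own. Each camera call takes 0.05 s, during which the arm holds its last target. There are 200 camera calls.

## Task

Set up the dividing fixture for cutting a batch of clock wheels. Begin by pulling the black knob of its index plunger straight out until it stays in its outer detent and taking the clamp cap off the spindle. Then, with the plunger still out, stack on the spindle the notched dividing plate (hub upwards, fully down on its seat, a notch facing the plunger's pin), next every brass wheel blank on the bench, in any order, and the clamp cap again on top; last, push the plunger knob fully home so that its pin locks the plate in a notch, let go, and leave the other tools on the bench where they lie.

Things in the scene. Friction and masses are not known exactly. Their poses are not given: they have to be found in the camera images.
- fixture: dividing fixture fixed to the bench: green cast base 14 mm high, 104 mm wide, round pedestal, upright steel spindle 12 mm thick, index plunger on one side in a bracket 27 mm wide, 72 mm high, 63 to 93 mm from the spindle axis. Origin on the bench under the spindle axis, z up; its -x axis points from the spindle to the plunger's knob, the pulling direction
- spindle_seat (a point): centre of the flat steel seat at the foot of the spindle, 48 mm above the bench, 52 mm wide, on which the dividing plate must lie; axes as the fixture's
- spindle_tip (a point): tip of the spindle, 86 mm above the seat (134 mm above the bench); the last 7 mm taper from 12 to 5 mm thick
- pin_tip (a point): pointed tip of the plunger's level steel pin (7 mm thick, axis 58.5 mm above the bench), moving with it: 38.5 mm from the spindle axis when home, 60.5 mm when out. Home, it is in the way of the plate; with the plate seated (rim radius 48 mm) it goes home only into a notch
- plunger (a joint): travel of the plunger in m: 0 home (as found), 0.022 in its outer detent, end stop 0.024. A spring ball holds it at 0 and at 0.022 and it snaps over the hump half-way; 6 to 7 N at the knob take it over, either way
- knob_grip (a point): middle of the plunger's black round knob, moving with it: 34 mm diameter, its axis level along the fixture's x and 58.5 mm above the bench, 111 mm from the spindle axis when home, clear bench below. Its outer end face is 10 mm beyond this point, its inner end 14 mm before it
- dividing_plate: dark steel plate, 0.4 to 0.6 kg, lying hub up: 96 mm diameter, 16 mm thick, bored through 14.5 mm. Origin at the centre of its underside, z up. Eight rim notches, on its own +x axis and every 45 degrees, a white dot by each: bottom 36 mm from the centre, 10 to 12 mm wide, flaring to 20 mm at the rim, with a 5 mm floor below. A pin within 6 degrees draws a notch true
- plate_hub (a point): middle of the plate's round hub to grip it by, 36 mm diameter, 18 mm high, 16 to 34 mm above the plate's underside (this point is 25 mm above it, on the axis)
- clamp_cap: steel clamp cap, 0.13 kg: flange 46 mm diameter and 8 mm thick below, knurled grip 32 mm diameter above it, 39 mm high in all, bored through 14.5 mm (it slides, no thread). Origin at the centre of its underside, z up. At the start it sits on the spindle seat
- loupe: bystander: black loupe, 45 mm wide, 35 mm high. Round the work stand the lathe (its foot: x below 0.38 where y is above -0.29; a lever on its tailstock rises to z 0.28 at x 0.34 to 0.41, y -0.23 to -0.26) and the collet case (front wall at x 0.635, 78 mm high)
- pin_vice: bystander: brass pin vice, 109 x 12 x 10 mm, lying along its x axis
- oil_can: bystander: red oil can with a long spout, 155 mm high
- blank_1: brass wheel blank, a plain disc 56 mm diameter, 10 mm thick, 0.16 kg, bored through 14.5 mm; origin at the centre of its underside as it lies at the start, z up. Two to four of the four alike are present (an absent one has no pose).
- blank_2: brass wheel blank, a plain disc 56 mm diameter, 10 mm thick, 0.16 kg, bored through 14.5 mm; origin at the centre of its underside as it lies at the start, z up. Two to four of the four alike are present (an absent one has no pose).
- blank_3: brass wheel blank, a plain disc 56 mm diameter, 10 mm thick, 0.16 kg, bored through 14.5 mm; origin at the centre of its underside as it lies at the start, z up. Two to four of the four alike are present (an absent one has no pose).
- blank_4: brass wheel blank, a plain disc 56 mm diameter, 10 mm thick, 0.16 kg, bored through 14.5 mm; origin at the centre of its underside as it lies at the start, z up. Two to four of the four alike are present (an absent one has no pose).

How it is judged:
By the outcome, as a careful person would: the job done as asked, in the order asked, and still so for the second after the job is handed in, with the robot touching nothing.
Of blank_1, blank_2, blank_3, blank_4 only 2 to 4 are there at a start; the rules pass over those that are not, and their reading is None.
At some moment in a run one of dividing_plate, blank_1, blank_2, blank_3, blank_4 may be knocked a few centimetres aside while the robot is not near it.
It also fails if it takes over 210 s, if anything falls off the work surface, if the arm or the gripper's body presses on something with over 40 N, if the wrist force passes 120 N, or if a joint passes its speed limit or range.

## Working session

There is one attempt and no reset: what is moved stays moved. The work goes in short steps, Python scripts to look and compute and a shell command to move; the robot and the scene stay as the last step left them, time stands still between calls to the robot, and variables do not carry over. Pictures are saved under pics/ and viewed, at most 14 in all, crops included, and the job is handed in when it is done.

```bash
ls; mkdir -p pics; python3 - <<'E'
from workcell import env
import cv2,numpy as np
for n in("side","top"):
    p,d=env.capture(n); c=env.get_calibration(n)
    cv2.imwrite(f"pics/{n}0.png",p); np.savez(f"pics/{n}0.npz",p=p,d=d)
    print(n,{k:(np.round(v,3).tolist() if hasattr(v,'shape') else v) for k,v in c.items()})
print(env.observe())
E
```

```text
pics
side {'mtx': [[476.457, 0.0, 319.944], [0.0, 476.457, 236.674], [0.0, 0.0, 1.0]], 'cam_to_world': [[1.0, 0.018, -0.024, 0.494], [-0.03, 0.64, -0.767, -0.884], [0.001, 0.768, 0.641, 0.717], [0.0, 0.0, 0.0, 1.0]]}
top {'mtx': [[475.698, 0.0, 323.504], [0.0, 475.698, 244.715], [0.0, 0.0, 1.0]], 'cam_to_world': [[-0.028, 0.998, -0.055, 0.439], [-1.0, -0.028, 0.005, -0.144], [0.003, 0.055, 0.998, 1.269], [0.0, 0.0, 0.0, 1.0]]}
{'time_s': 0.1, 'joint_positions': array([ 9.82500400e-01,  2.07393929e-01,  1.54281470e+00,  6.10470922e-05,
        1.39350720e+00, -1.50514540e-01]), 'qvel': array([ 0.00036789, -0.00183868, -0.00333789, -0.00061546,  0.00013489,
       -0.0004538 ]), 'tau': array([-1.15952269e-03, -3.84095013e+01, -2.92548680e+01, -2.59125336e-04,
        4.86862278e-03, -2.25959326e-06]), 'tool_pos': array([0.24337661, 0.52019815, 0.23020658]), 'tcp_rot': array([-0.68202481, -3.06582274,  0.00307522]), 'wrist_force': array([0.26777848, 0.39154174, 0.43289956]), 'ft_torque': array([ 0.02315361, -0.00225135, -0.02515464]), 'grip_force': 0.0, 'finger_gap': 0.9990667526140294}
```

View pics/top0.png

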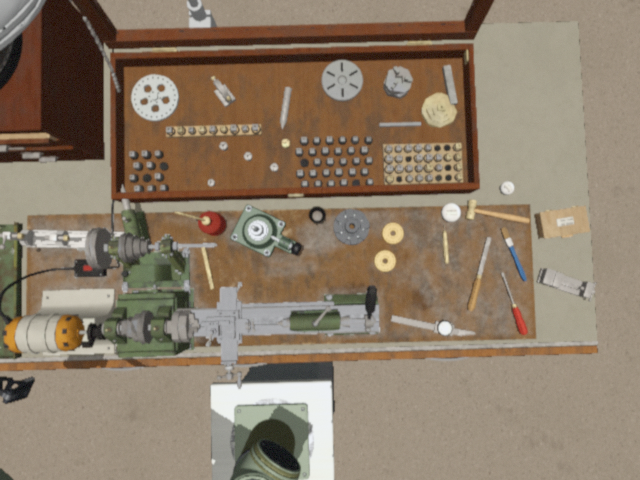

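View pics/side0.png

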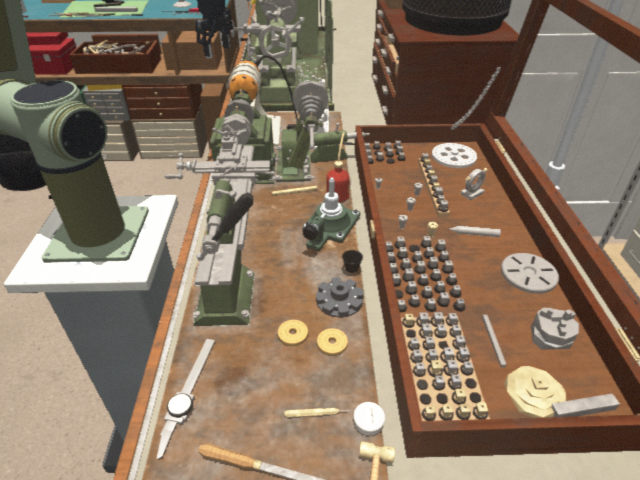

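The top view shows the fixture spindle near (262,228), the knob at (296,249), the plate at (352,226) and blanks at (393,232) and (385,261). The loupe is at (317,214) and the oil can at (210,223). In the side view, the plate hub is at (340,288), the blanks at (293,331) and (332,342), and the knob at (310,231).

```bash
cat > h.py <<'E'
from workcell import env
import cv2,numpy as np
from scipy.spatial.transform import Rotation as R
def ray(n,u,v):
    c=env.get_calibration(n);M=c["mtx"];T=c["cam_to_world"]
    d=T[:3,:3]@np.array([(u-M[0,2])/M[0,0],-(v-M[1,2])/M[1,1],-1]);return T[:3,3],d
def plane(n,u,v,z):
    o,d=ray(n,u,v);return o+d*(z-o[2])/d[2]
def tri(pt,ps):
    A=np.zeros((3,3));b=np.zeros(3)
    for n,p in(("top",pt),("side",ps)):
        o,d=ray(n,*p);d=d/np.linalg.norm(d);P=np.eye(3)-np.outer(d,d);A+=P;b+=P@o
    x=np.linalg.solve(A,b)
    r=[np.linalg.norm(np.cross(x-ray(n,*p)[0],ray(n,*p)[1]/np.linalg.norm(ray(n,*p)[1]))) for n,p in(("top",pt),("side",ps))]
    return x,np.array(r)
def cloud(n,d):
    c=env.get_calibration(n);M=c["mtx"];T=c["cam_to_world"]
    v,u=np.mgrid[:480,:640]
    P=np.stack([(u-M[0,2])/M[0,0]*d,-(v-M[1,2])/M[1,1]*d,-d],-1)
    return P@T[:3,:3].T+T[:3,3]
def step(target,rot=None):
    """tool-axes shift (units .2 m) and turn (units pi/4) from measured pose"""
    s=env.observe();Q=R.from_rotvec(s["tcp_rot"])
    l=Q.inv().apply(np.array(target)-s["tool_pos"])/.2
    w=(Q.inv()*R.from_rotvec(rot)).as_rotvec()/(np.pi/4) if rot is not None else None
    print("lin",l.round(3),"rot",None if w is None else w.round(3))
def down(yaw):
    """rotvec, tool z down, tool y (closing) at angle yaw in world xy"""
    y=np.array([np.cos(yaw),np.sin(yaw),0]);z=np.array([0,0,-1.]);x=np.cross(y,z)
    return R.from_matrix(np.stack([x,y,z],1)).as_rotvec()
E
python3 - <<'E'
from h import *
ims={n:np.load(f"pics/{n}0.npz") for n in("top","side")}
t=ims["top"]["p"];s=ims["side"]["p"]
for n,p,c in(("top",t,(200,195,420,285)),("side",s,(270,150,370,360))):
    x0,y0,x1,y1=c;k=3.6 if n=="top" else 2.8
    cv2.imwrite(f"pics/{n}0c.png",cv2.resize(p[y0:y1,x0:x1],None,fx=k,fy=k,interpolation=cv2.INTER_CUBIC))
for n in ims:
    P=cloud(n,ims[n]["d"].astype(float));z=P[...,2]
    hsv=cv2.cvtColor(ims[n]["p"],cv2.COLOR_BGR2HSV)
    m=cv2.inRange(hsv,(18,90,120),(32,255,255))
    k,l,st,ce=cv2.connectedComponentsWithStats(m)
    for i in range(1,k):
        if st[i,4]>90:
            q=l==i;c,r=cv2.minEnclosingCircle(np.argwhere(q)[:,::-1].astype(np.float32))
            print(n,"brass",st[i].tolist(),ce[i].round(1),np.round(c,1),np.nanmedian(P[q],0).round(4),"zmax",z[q].max().round(4))
    for px in ([(262,228),(296,249),(352,226),(317,214)] if n=="top" else [(332,182),(310,231),(340,288),(352,262)]):
        print(n,px,P[px[1],px[0]].round(3))
E
```

```text
top brass [381, 222, 23, 23, 187] [392.7 233.2] [392.3 233.1] [ 0.5333 -0.3353  0.0077] zmax 1.2685
top brass [374, 249, 23, 24, 122] [385.7 260.4] [384.5 260.5] [ 0.4602 -0.3161  0.0063] zmax 1.2685
top brass [3, 319, 15, 34, 225] [ 10.3 335.4] [ 15.  335.5] [0.3146 0.5499 0.2027] zmax 1.2685
top brass [56, 319, 15, 30, 202] [ 61.  333.5] [ 62.5 333.5] [0.3138 0.4396 0.2026] zmax 1.2685
top (262, 228) [0.55  0.003 0.079]
top (296, 249) [ 0.495 -0.081  0.077]
top (352, 226) [ 0.556 -0.228 -0.001]
top (317, 214) [ 0.59  -0.135  0.006]
side brass [87, 85, 35, 6, 131] [102.9  87.4] [104.  87.] [-0.7033  1.8716 -0.4076] zmax 0.7172
side brass [278, 320, 30, 26, 583] [292.4 332. ] [292.5 332. ] [ 0.46   -0.3132  0.0106] zmax 0.7172
side brass [317, 329, 31, 27, 616] [331.8 341.3] [331.9 341. ] [ 0.5325 -0.3372  0.0106] zmax 0.0149
side (332, 182) [0.549 0.015 0.126]
side (310, 231) [ 0.497 -0.09   0.071]
side (340, 288) [ 0.555 -0.219  0.027]
side (352, 262) [ 0.588 -0.12   0.006]
```

View pics/top0c.png

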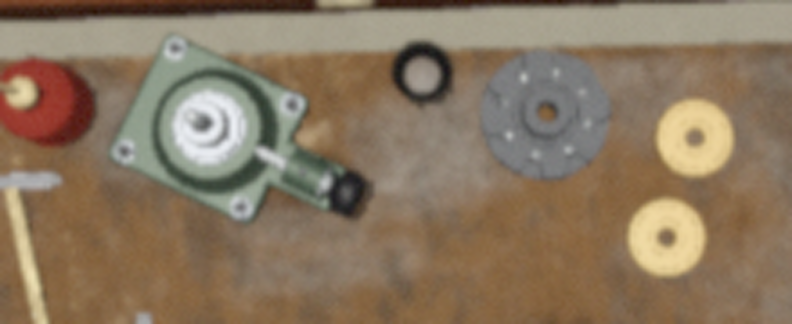

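View pics/side0c.png

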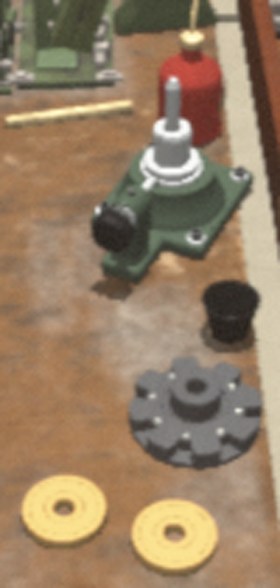

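The crops show four base bolts at about (175,47), (293,104), (241,207) and (125,150) in the top crop, and eight white dots round the plate's hub at (547,111). There are two single-layer blanks. The spindle tip is at (173,80) in the side crop.

```bash
python3 - <<'E'
from h import *
ims={n:np.load(f"pics/{n}0.npz") for n in("top","side")}
C=lambda x,y:(200+(x+.5)/3.6-.5,195+(y+.5)/3.6-.5); S=lambda x,y:(270+(x+.5)/2.8-.5,150+(y+.5)/2.8-.5)
B=np.array([plane("top",*C(*b),.016) for b in((175,47),(293,104),(241,207),(125,150))])
print("bolts ctr",B.mean(0).round(4)); e=(B[1]-B[0]+B[2]-B[3]); print("dir to knob? deg",np.degrees(np.arctan2(e[1],e[0])),"len",np.linalg.norm(e[:2])/2)
print("tip tri",tri(C(203,121),S(173,80)))
print("knob tri",tri(C(348,193),S(117,226)), "plane",plane("top",*C(348,193),.0585+.012))
# blanks both views
def cen(n,lo,hi,box):
    h=cv2.cvtColor(ims[n]["p"],cv2.COLOR_BGR2HSV);m=cv2.inRange(h,lo,hi);x0,y0,x1,y1=box
    k=np.zeros_like(m);k[y0:y1,x0:x1]=m[y0:y1,x0:x1]
    c=max(cv2.findContours(k,0,2)[0],key=cv2.contourArea);return cv2.fitEllipse(cv2.convexHull(c)),c
for bt,bs in(((375,218,412,248),(313,325,352,360)),((368,246,405,278),(274,316,312,350))):
    et,_=cen("top",(15,60,100),(35,255,255),bt);es,_=cen("side",(15,60,100),(35,255,255),bs)
    print("blank",et,es,tri(et[0],es[0]),plane("top",*et[0],.01),plane("side",*es[0],.01))
et,c=cen("top",(0,0,60),(180,60,170),(330,205,375,248));print("plate",et,plane("top",*et[0],.016))
print("hub",tri(C(547,111),S(197,385)),plane("top",*C(547,111),.034))
dots=np.array([plane("top",*C(*b),.016)[:2] for b in((524,77),(556,73),(583,92),(589,124),(568,149),(536,154),(510,135),(507,104))])
cc=dots.mean(0);v=dots-cc;a=np.degrees(np.arctan2(v[:,1],v[:,0]));print("dots",cc,np.linalg.norm(v,axis=1).round(4),(a%45).round(1))
z8=np.exp(1j*np.radians(a)*8).mean();print("phase mod45",np.degrees(np.angle(z8))/8)
# depth check of bias
P=cloud("top",ims["top"]["d"].astype(float));print("bench z",np.median(P[240:270,340:370,2]),"side",np.median(cloud("side",ims["side"]["d"].astype(float))[320:360,240:270,2]))
E
```

```text
bolts ctr [0.5515 0.0229 0.016 ]
dir to knob? deg -117.58497418909162 len 0.09575754616451905
tip tri (array([0.54574468, 0.01003045, 0.1392118 ]), array([0.00130316, 0.00130316]))
knob tri (array([ 0.499066  , -0.08067279,  0.06489612]), array([0.00134452, 0.00134452])) plane [ 0.4974455  -0.08101556  0.0705    ]
blank ((392.2872619628906, 231.77969360351562), (42.26823425292969, 47.54811477661133), 78.40070343017578) ((332.62451171875, 341.4950866699219), (34.781768798828125, 37.12942123413086), 38.26192092895508) (array([ 0.53593843, -0.3341633 ,  0.00638038]), array([0.00133191, 0.00133191])) [ 0.53699119 -0.33360382  0.01      ] [ 0.53439608 -0.33706721  0.01      ]Traceback (most recent call last):
  File "<stdin>", line 14, in <module>
  File "<stdin>", line 12, in cen
cv2.error: OpenCV(4.12.0) /io/opencv/modules/imgproc/src/shapedescr.cpp:361: error: (-201:Incorrect size of input array) There should be at least 5 points to fit the ellipse in function 'fitEllipseNoDirect'
```

```bash
python3 - <<'E'
from h import *
ims={n:np.load(f"pics/{n}0.npz") for n in("top","side")}
a=cv2.resize(ims["top"]["p"][200:262,225:305],None,fx=5,fy=5,interpolation=cv2.INTER_CUBIC)
a=cv2.resize(ims["top"]["p"][200:275,225:305],None,fx=5,fy=5,interpolation=cv2.INTER_CUBIC)
b=cv2.resize(ims["side"]["p"][173:248,295:370],None,fx=5,fy=5,interpolation=cv2.INTER_CUBIC)
cv2.imwrite("pics/fix.png",np.hstack([a,b]))
def cen(n,box):
    h=ims[n]["p"].astype(int);m=((h[...,2]>185)&(h[...,2]-h[...,0]>50)&(h[...,1]>140)).astype(np.uint8);x0,y0,x1,y1=box
    k=np.zeros_like(m);k[y0:y1,x0:x1]=m[y0:y1,x0:x1]
    cs=cv2.findContours(k,0,1)[0]
    c=max(cs,key=cv2.contourArea);return cv2.fitEllipse(cv2.convexHull(c))
for bt,bs in(((375,218,412,246),(315,325,352,360)),((368,247,405,278),(274,316,312,350))):
    et=cen("top",bt);es=cen("side",bs)
    print("blank",et,es,tri(et[0],es[0]),plane("top",*et[0],.01),plane("side",*es[0],.01))
C=lambda x,y:(200+(x+.5)/3.6-.5,195+(y+.5)/3.6-.5); S=lambda x,y:(270+(x+.5)/2.8-.5,150+(y+.5)/2.8-.5)
print("hub",tri(C(547,111),S(197,385)),plane("top",*C(547,111),.034),plane("side",*S(197,385),.034))
dots=np.array([plane("top",*C(*b),.016)[:2] for b in((524,77),(556,73),(583,92),(589,124),(568,149),(536,154),(510,135),(507,104))])
cc=dots.mean(0);v=dots-cc;a=np.degrees(np.arctan2(v[:,1],v[:,0]));print("dots",cc,np.linalg.norm(v,axis=1).round(4),(a%45).round(1))
z8=np.exp(1j*np.radians(a)*8).mean();print("phase mod45",np.degrees(np.angle(z8))/8)
P=cloud("top",ims["top"]["d"].astype(float));print("bench z",np.median(P[240:270,340:370,2]),"side",np.median(cloud("side",ims["side"]["d"].astype(float))[320:360,240:270,2]))
E
```

```text
blank ((392.5865783691406, 232.82704162597656), (20.5281925201416, 20.890663146972656), 163.31980895996094) ((331.9161376953125, 339.9881286621094), (24.840978622436523, 31.01271629333496), 92.03369903564453) (array([ 0.53367278, -0.33418363,  0.01078226]), array([0.00044865, 0.00044865])) [ 0.534182  -0.3342972  0.01     ] [ 0.53326745 -0.33361004  0.01      ]
blank ((384.7730407714844, 260.4986877441406), (20.725542068481445, 21.103330612182617), 3.002690076828003) ((292.4308776855469, 330.9106140136719), (24.077251434326172, 30.389362335205078), 83.1619873046875) (array([ 0.46090031, -0.31090037,  0.01064217]), array([0.00046975, 0.00046975])) [ 0.46138061 -0.31095374  0.01      ] [ 0.46040173 -0.31041552  0.01      ]
hub (array([ 0.55438274, -0.22443022,  0.03553158]), array([4.20892562e-05, 4.20892562e-05])) [ 0.55456884 -0.22453005  0.034     ] [ 0.55447693 -0.222953    0.034     ]
dots [ 0.55444612 -0.22537089] [0.0316 0.0307 0.0311 0.032  0.0304 0.0309 0.0313 0.0299] [30.  30.2 29.  29.4 29.2 28.6 28.9 29.9]
phase mod45 -15.618799409202149
bench z -0.000648449982116106 side 0.000850235389324383
```

View pics/fix.png

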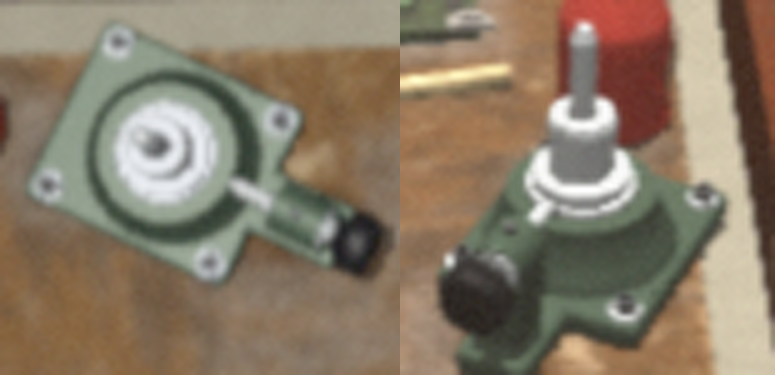

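The enlarged fixture view puts the bolts at (119,41), (282,121), (209,263) and (47,186). The seat ring is centred at about (165,151) and the spindle tip at about (148,141) from the top. In the side half the tip is at (585,27), the seat ring at (581,181) and the knob face at (477,288).

```bash
python3 - <<'E'
from h import *
C=lambda x,y:(225+(x+.5)/5-.5,200+(y+.5)/5-.5); S=lambda x,y:(295+(x-400+.5)/5-.5,173+(y+.5)/5-.5)
B=np.array([plane("top",*C(*b),.016) for b in((119,41),(282,121),(209,263),(47,186))]);print("bolts top",B.mean(0))
e=B[1]-B[0]+B[2]-B[3];print(np.degrees(np.arctan2(e[1],e[0])))
f=B[2]-B[1]+B[3]-B[0];print(np.degrees(np.arctan2(f[1],f[0])), np.linalg.norm(e)/2,np.linalg.norm(f)/2)
for t in((165,151),): print("seat ring top",plane("top",*C(*t),.048))
print("seat ring side",plane("side",*S(581,181),.048))
print("seat tri",tri(C(165,151),S(581,181)))
for t in((150,143),(147,141)): print("tip",tri(C(*t),S(585,28)),plane("top",*C(*t),.134))
print("tip side",plane("side",*S(585,27),.134))
print("capring top",plane("top",*C(159,147),.087),"side",plane("side",*S(583,113),.087))
print("knob face side",plane("side",*S(477,290),.0585),"knob top",plane("top",*C(356,242),.0735))
print("pin", plane("top",*C(235,184),.0585),plane("top",*C(268,201),.0585))
E
```

```text
bolts top [0.55092246 0.02317986 0.016     ]
-117.3965695527333
152.00934638728492 0.09559822286940481 0.08485880402550987
seat ring top [0.54886651 0.01850155 0.048     ]
seat ring side [0.54748881 0.01968234 0.048     ]
seat tri (array([0.54808725, 0.01834726, 0.04905504]), array([0.00068123, 0.00068123]))
tip (array([0.54622055, 0.01374335, 0.13693292]), array([0.00135005, 0.00135005])) [0.54513989 0.01413399 0.134     ]
tip (array([0.54680847, 0.01528165, 0.1359841 ]), array([0.00085253, 0.00085253])) [0.54614013 0.01554847 0.134     ]
tip side [0.54788942 0.01929615 0.134     ]
capring top [0.54742701 0.01625061 0.087     ] side [0.54778266 0.01957456 0.087     ]
knob face side [ 0.49725648 -0.07329768  0.0585    ] knob top [ 0.49796321 -0.07991893  0.0735    ]
pin [ 0.53004112 -0.01820506  0.0585    ] [ 0.52088493 -0.03481666  0.0585    ]
```

```bash
python3 - <<'E'
from h import *
s=env.observe();Q=R.from_rotvec(s["tcp_rot"]).as_matrix();print(Q.round(3).tolist(),"yaw",np.degrees(np.arctan2(Q[1,1],Q[0,1])),env.grasp_offset)
step([.37,.22,.36]);step([.496,-.08,.36])
for y in(-27.7,152.3): step([.496,-.08,.1],down(np.radians(y)))
E
```

```text
[[-0.906, 0.424, -0.001], [0.424, 0.906, -0.002], [0.0, -0.002, -1.0]] yaw 64.91637631445373 -0.0187
lin [-1.209 -1.092 -0.647] rot None
lin [-2.416 -2.184 -0.645] rot None
lin [-2.416 -2.181  0.655] rot [-2.000e-03  2.000e-03  2.058e+00]
lin [-2.416 -2.181  0.655] rot [-0.002 -0.002 -1.942]
```

```bash

python3 -m handwheel '{"linear":[[0,0,-0.2],[0,0,-0.4],[0,0,-0.65],[-0.1,-0.1,-0.65],[-0.25,-0.23,-0.65],[-0.4,-0.37,-0.65],[-0.55,-0.5,-0.65],[-0.7,-0.64,-0.65],[-0.8,-0.73,-0.65],[-0.8,-0.73,-0.65]],"rotation":[[0,0,0],[0,0,0],[0,0,0],[0,0,0],[0,0,0],[0,0,0],[0,0,0],[0,0,0],[0,0,0],[0,0,0]]}' 1 60
python3 -m handwheel '{"linear":[[-0.13,-0.12,0],[-0.27,-0.25,0],[-0.4,-0.37,0],[-0.54,-0.49,0],[-0.67,-0.61,0],[-0.8,-0.73,0],[-0.8,-0.73,0],[-0.8,-0.73,0],[-0.8,-0.73,0],[-0.8,-0.73,0]],"rotation":[[0,0,0.14],[0,0,0.28],[0,0,0.42],[0,0,0.56],[0,0,0.7],[0,0,0.84],[0,0,1],[0,0,1],[0,0,1],[0,0,1]]}'
python3 - <<'E'
from h import *
print(env.observe()["tool_pos"],env.observe()["joint_positions"].round(3))
step([.496,-.08,.12],down(np.radians(-27.7)))
E
```

```text
time_s: 0.93
tool_pos: [0.3282, 0.3168, 0.361]
tcp_rot: [0.691, 3.063, -0.003]
wrist_force: [0.3, -0.3, -0.1]
finger_gap: 1.003
grip_force: 0.0
time_s: 1.77
tool_pos: [0.4095, 0.1216, 0.361]
tcp_rot: [-1.798, -2.575, -0.0]
wrist_force: [0.4, 0.5, -0.4]
finger_gap: 0.996
grip_force: 0.0
[0.40946434 0.12160256 0.36104452] [ 8.500e-02 -1.930e-01  1.680e+00  1.000e-03  1.655e+00 -2.670e-01]
lin [-1.096  0.059  1.204] rot [-1.000e-03 -1.000e-03  1.063e+00]
```

```bash

python3 -m handwheel '{"linear":[[-0.15,0,0],[-0.3,0.02,0],[-0.45,0.03,0],[-0.6,0.03,0],[-0.8,0.05,0],[-1,0.06,0],[-1,0.06,0],[-1,0.06,0],[-1,0.06,0],[-1,0.06,0]],"rotation":[[0,0,0.14],[0,0,0.28],[0,0,0.42],[0,0,0.56],[0,0,0.7],[0,0,0.84],[0,0,1],[0,0,1],[0,0,1],[0,0,1]]}'
python3 - <<'E'
from h import *
print(env.observe()["tool_pos"],env.observe()["joint_positions"].round(3))
step([.496,-.08,.12],down(np.radians(-27.7)))
p,d=env.capture("top");cv2.imwrite("pics/t1.png",cv2.resize(p[180:290,200:420],None,fx=3,fy=3))
E
```

```text
time_s: 2.6
tool_pos: [0.4891, -0.0616, 0.3613]
tcp_rot: [-2.645, -1.694, -0.0]
wrist_force: [1.4, 0.6, -0.1]
finger_gap: 1.006
grip_force: 0.0
[ 0.48906701 -0.06163134  0.36133369] [-0.301 -0.043  1.546  0.     1.639  0.13 ]
lin [-0.069  0.07   1.207] rot [-0.    -0.001  0.066]
```

```bash

python3 -m handwheel '{"linear":[[-0.07,0.07,0],[-0.07,0.07,0.15],[-0.07,0.07,0.3],[-0.07,0.07,0.45],[-0.07,0.07,0.6],[-0.07,0.07,0.75],[-0.07,0.07,0.9],[-0.07,0.07,1],[-0.07,0.07,1],[-0.07,0.07,1]],"rotation":[[0,0,0.066],[0,0,0.066],[0,0,0.066],[0,0,0.066],[0,0,0.066],[0,0,0.066],[0,0,0.066],[0,0,0.066],[0,0,0.066],[0,0,0.066]]}'
python3 - <<'E'
from h import *
print(env.observe()["tool_pos"],env.observe()["joint_positions"].round(3))
step([.496,-.08,.04],down(np.radians(-27.7)))
p,d=env.capture("side");q=env.capture("top")[0];cv2.imwrite("pics/s1.png",np.hstack([cv2.resize(p[100:270,240:400],None,fx=2.5,fy=2.5),cv2.resize(q[190:290,230:330],(400,425))])[:, :800])
E
```

```text
time_s: 3.48
tool_pos: [0.4952, -0.0805, 0.1608]
tcp_rot: [-2.69, -1.62, 0.002]
wrist_force: [-0.6, 0.0, 0.1]
finger_gap: 1.001
grip_force: 0.0
[ 0.49516212 -0.08054739  0.16076834] [-0.334  0.125  1.791  0.     1.228  0.153]
lin [0.005 0.004 0.604] rot [-0.003  0.    -0.004]
```

View pics/s1.png

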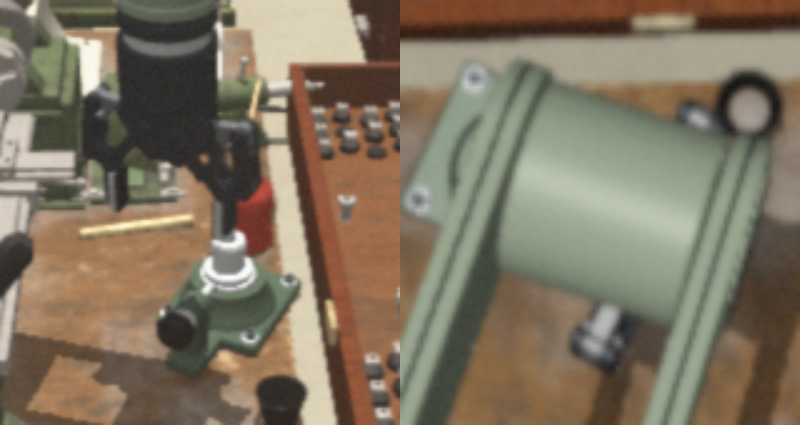

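The gripper is straddling the knob line, with finger midpoint about 179 against knob 180 in the side half. Next I descend and grip.

```bash

python3 -m handwheel '{"linear":[[0,0,0.1],[0,0,0.2],[0,0,0.3],[0,0,0.4],[0,0,0.5],[0,0,0.55],[0,0,0.6],[0,0,0.6],[0,0,0.6],[0,0,0.6]],"rotation":[[0,0,0],[0,0,0],[0,0,0],[0,0,0],[0,0,0],[0,0,0],[0,0,0],[0,0,0],[0,0,0],[0,0,0]]}'
python3 -m handwheel '{"linear":[[0,0,0],[0,0,0],[0,0,0],[0,0,0],[0,0,0],[0,0,0],[0,0,0],[0,0,0],[0,0,0],[0,0,0]],"rotation":[[0,0,0],[0,0,0],[0,0,0],[0,0,0],[0,0,0],[0,0,0],[0,0,0],[0,0,0],[0,0,0],[0,0,0]]}' 0 60
python3 - <<'E'
from h import *
p=env.observe()["tool_pos"];a=np.radians(-117.7);step(p+.022*np.array([np.cos(a),np.sin(a),0]))
E
```

```text
time_s: 4.42
tool_pos: [0.4973, -0.0824, 0.0427]
tcp_rot: [2.692, 1.616, 0.003]
wrist_force: [0.8, 0.0, -0.2]
finger_gap: 0.996
grip_force: 0.0
time_s: 5.25
tool_pos: [0.4966, -0.0823, 0.042]
tcp_rot: [2.692, 1.616, 0.001]
wrist_force: [-0.3, -0.8, 6.4]
finger_gap: 0.366
grip_force: 59.2
lin [-0.11   0.001 -0.   ] rot None
```

```bash

python3 -m handwheel '{"linear":[[-0.015,0,0],[-0.03,0,0],[-0.045,0,0],[-0.06,0,0],[-0.075,0,0],[-0.09,0,0],[-0.1,0,0],[-0.113,0,0],[-0.113,0,0],[-0.113,0,0]],"rotation":[[0,0,0],[0,0,0],[0,0,0],[0,0,0],[0,0,0],[0,0,0],[0,0,0],[0,0,0],[0,0,0],[0,0,0]]}'
python3 -m handwheel '{"linear":[[0,0,0],[0,0,0],[0,0,0],[0,0,0],[0,0,0],[0,0,0],[0,0,0],[0,0,0],[0,0,0],[0,0,0]],"rotation":[[0,0,0],[0,0,0],[0,0,0],[0,0,0],[0,0,0],[0,0,0],[0,0,0],[0,0,0],[0,0,0],[0,0,0]]}' 0.7
python3 - <<'E'
from h import *
env.observe();p=env.capture("side")[0]
cv2.imwrite("pics/s2.png",cv2.resize(p[130:260,240:400],(640,520)))
E
```

```text
time_s: 6.08
tool_pos: [0.4861, -0.1026, 0.0419]
tcp_rot: [2.692, 1.616, 0.002]
wrist_force: [0.8, 0.0, 4.8]
finger_gap: 0.366
grip_force: 59.3
time_s: 6.92
tool_pos: [0.4854, -0.1019, 0.0413]
tcp_rot: [2.694, 1.617, 0.0]
wrist_force: [-0.1, -0.1, 0.4]
finger_gap: 0.697
grip_force: 0.0
```

View pics/s2.png

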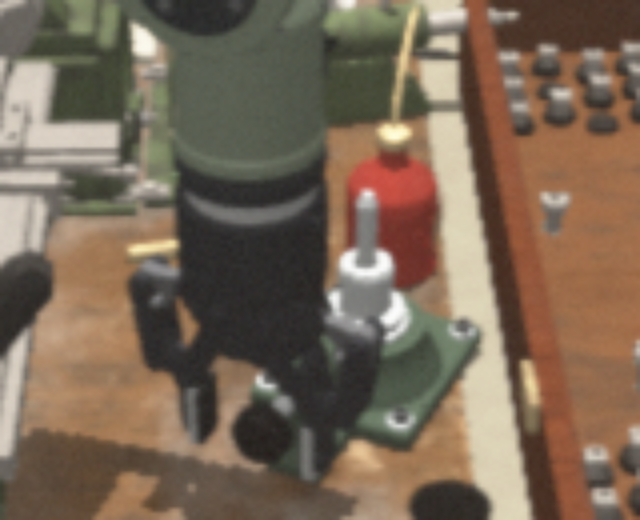

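The knob is pulled out and stays there, at about (262,430) between the open fingers. Next is the cap.

```bash

python3 -m handwheel '{"linear":[[0,0,-0.1],[0,0,-0.25],[0,0,-0.4],[0,0,-0.55],[0,0,-0.7],[0,0,-0.85],[0,0,-0.85],[0,0,-0.85],[0,0,-0.85],[0,0,-0.85]],"rotation":[[0,0,0],[0,0,0],[0,0,0],[0,0,0],[0,0,0],[0,0,0],[0,0,0],[0,0,0],[0,0,0],[0,0,0]]}' 0.75
python3 - <<'E'
from h import *
p=env.observe()["tool_pos"];print(p);step([.5475,.0178,.19],down(np.radians(-27.7)))
E
```

```text
time_s: 7.8
tool_pos: [0.4841, -0.1014, 0.2095]
tcp_rot: [-2.691, -1.615, 0.003]
wrist_force: [0.3, 0.8, -0.6]
finger_gap: 0.746
grip_force: 0.0
[ 0.48411995 -0.1014017   0.20954837]
lin [ 0.675 -0.     0.097] rot [-0.004  0.001 -0.008]
```

```bash

python3 -m handwheel '{"linear":[[0.1,0,0],[0.22,0,0],[0.34,0,0],[0.46,0,0],[0.58,0,0],[0.675,0,0],[0.675,0,0],[0.675,0,0.1],[0.675,0,0.1],[0.675,0,0.1]],"rotation":[[0,0,0],[0,0,0],[0,0,0],[0,0,0],[0,0,0],[0,0,0],[0,0,0],[0,0,0],[0,0,0],[0,0,0]]}'
python3 - <<'E'
from h import *
p=env.observe()["tool_pos"];print(p);step([.5475,.0178,.064],down(np.radians(-27.7)))
p=env.capture("side")[0]
cv2.imwrite("pics/s3.png",cv2.resize(p[100:230,260:420],(640,520)))
E
```

```text
time_s: 8.63
tool_pos: [0.5466, 0.017, 0.1887]
tcp_rot: [-2.691, -1.614, 0.008]
wrist_force: [-1.5, 0.3, 0.2]
finger_gap: 0.749
grip_force: 0.0
[0.54657611 0.01704512 0.18868721]
lin [0.007 0.006 0.623] rot [-0.007  0.003 -0.008]
```

View pics/s3.png

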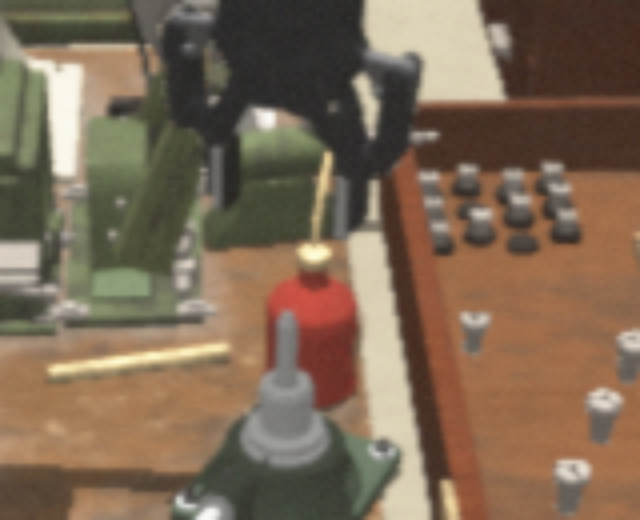

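The fingers are centred over the spindle, midpoint about 282 against tip 287. I'll descend on the cap.

```bash

python3 -m handwheel '{"linear":[[0.005,0.006,0.1],[0.005,0.006,0.2],[0.005,0.006,0.3],[0.005,0.006,0.4],[0.005,0.006,0.5],[0.005,0.006,0.58],[0.005,0.006,0.615],[0.005,0.006,0.615],[0.005,0.006,0.615],[0.005,0.006,0.615]],"rotation":[[0,0,0],[0,0,0],[0,0,0],[0,0,0],[0,0,0],[0,0,0],[0,0,0],[0,0,0],[0,0,0],[0,0,0]]}' 0.75
python3 -m handwheel '{"linear":[[0,0,0],[0,0,0],[0,0,0],[0,0,0],[0,0,0],[0,0,0],[0,0,0],[0,0,0],[0,0,0],[0,0,0]],"rotation":[[0,0,0],[0,0,0],[0,0,0],[0,0,0],[0,0,0],[0,0,0],[0,0,0],[0,0,0],[0,0,0],[0,0,0]]}' 0 40
```

```text
time_s: 9.52
tool_pos: [0.5516, 0.0172, 0.0698]
tcp_rot: [2.692, 1.615, 0.003]
wrist_force: [-0.0, -0.0, -0.2]
finger_gap: 0.747
grip_force: 0.0
time_s: 10.35
tool_pos: [0.5502, 0.018, 0.0696]
tcp_rot: [-2.693, -1.617, 0.0]
wrist_force: [-3.2, 1.0, 5.6]
finger_gap: 0.357
grip_force: 40.0
```

```bash
python3 - <<'E'
from h import *
a=[]
for i in range(8):
    s=env.observe();a.append(np.r_[s["tool_pos"],s["wrist_force"],s["tcp_rot"]]);env.capture("top")
a=np.array(a);print(a.mean(0).round(4),a.std(0).round(4));print(a[:,:3].round(4).tolist())
E
```

```text
[ 5.5010e-01  1.8000e-02  6.9600e-02 -3.1612e+00  1.2757e+00  6.0790e+00
 -2.6929e+00 -1.6166e+00  3.0000e-04] [0.000e+00 0.000e+00 0.000e+00 5.663e-01 4.750e-01 5.262e-01 0.000e+00
 1.000e-04 1.000e-04]
[[0.5502, 0.018, 0.0696], [0.5502, 0.018, 0.0696], [0.5501, 0.018, 0.0696], [0.5501, 0.018, 0.0696], [0.5501, 0.018, 0.0696], [0.5501, 0.018, 0.0695], [0.5501, 0.018, 0.0695], [0.5501, 0.018, 0.0696]]
```

```bash

python3 -m handwheel '{"linear":[[0,0,-0.05],[0,0,-0.12],[0,0,-0.2],[0,0,-0.28],[0,0,-0.36],[0,0,-0.44],[0,0,-0.52],[0,0,-0.58],[0,0,-0.6],[0,0,-0.6]],"rotation":[[0,0,0],[0,0,0],[0,0,0],[0,0,0],[0,0,0],[0,0,0],[0,0,0],[0,0,0],[0,0,0],[0,0,0]]}'
python3 - <<'E'
from h import *
env.capture("top");env.capture("top");env.capture("top");s=env.observe();print(s["tool_pos"],s["wrist_force"],s["finger_gap"]);step([.46,-.16,.19],down(np.radians(-27.7)))
E
```

```text
time_s: 11.58
tool_pos: [0.5514, 0.0175, 0.19]
tcp_rot: [2.692, 1.616, 0.004]
wrist_force: [-0.1, -0.4, -1.7]
finger_gap: 0.353
grip_force: 40.0
[0.54950717 0.01766116 0.18711306] [ 0.31252554  0.0897006  -2.62179898] 0.3491061481330945
lin [-0.994  0.023 -0.014] rot [-0.003  0.001 -0.008]
```

```bash

python3 -m handwheel '{"linear":[[-0.1,0,0],[-0.25,0,0],[-0.4,0,0],[-0.55,0,0],[-0.7,0.01,0],[-0.85,0.02,0],[-0.994,0.02,0],[-0.994,0.02,0],[-0.994,0.02,0],[-0.994,0.02,0]],"rotation":[[0,0,0],[0,0,0],[0,0,0],[0,0,0],[0,0,0],[0,0,0],[0,0,0],[0,0,0],[0,0,0],[0,0,0]]}'
python3 -m handwheel '{"linear":[[0,0,0.12],[0,0,0.24],[0,0,0.36],[0,0,0.48],[0,0,0.6],[0,0,0.7],[0,0,0.76],[0,0,0.79],[0,0,0.81],[0,0,0.81]],"rotation":[[0,0,0],[0,0,0],[0,0,0],[0,0,0],[0,0,0],[0,0,0],[0,0,0],[0,0,0],[0,0,0],[0,0,0]]}'
python3 - <<'E'
from h import *
for i in range(4):env.capture("top")
s=env.observe();print(s["tool_pos"],s["wrist_force"],s["finger_gap"])
E
```

```text
time_s: 12.57
tool_pos: [0.46, -0.1592, 0.1874]
tcp_rot: [-2.693, -1.615, 0.001]
wrist_force: [0.4, -0.2, -1.6]
finger_gap: 0.348
grip_force: 39.9
time_s: 13.4
tool_pos: [0.4604, -0.1588, 0.0257]
tcp_rot: [-2.692, -1.618, 0.001]
wrist_force: [-0.6, -0.6, -1.2]
finger_gap: 0.355
grip_force: 39.9
[ 0.46144865 -0.16010142  0.02738017] [-0.38299664  0.22961198 -0.37630453] 0.34786543399177766
```

```bash

python3 -m handwheel '{"linear":[[0,0,0.005],[0,0,0.01],[0,0,0.015],[0,0,0.02],[0,0,0.025],[0,0,0.025],[0,0,0.025],[0,0,0.025],[0,0,0.025],[0,0,0.025]],"rotation":[[0,0,0],[0,0,0],[0,0,0],[0,0,0],[0,0,0],[0,0,0],[0,0,0],[0,0,0],[0,0,0],[0,0,0]]}'
python3 -m handwheel '{"linear":[[0,0,0],[0,0,0],[0,0,0],[0,0,0],[0,0,0],[0,0,0],[0,0,0],[0,0,0],[0,0,0],[0,0,0]],"rotation":[[0,0,0],[0,0,0],[0,0,0],[0,0,0],[0,0,0],[0,0,0],[0,0,0],[0,0,0],[0,0,0],[0,0,0]]}' 0.6
python3 -m handwheel '{"linear":[[0,0,-0.05],[0,0,-0.15],[0,0,-0.3],[0,0,-0.45],[0,0,-0.6],[0,0,-0.75],[0,0,-0.9],[0,0,-0.9],[0,0,-0.9],[0,0,-0.9]],"rotation":[[0,0,0],[0,0,0],[0,0,0],[0,0,0],[0,0,0],[0,0,0],[0,0,0],[0,0,0],[0,0,0],[0,0,0]]}'
python3 - <<'E'
from h import *
for i in range(4):p,d=env.capture("side")
s=env.observe();print(s["tool_pos"],s["wrist_force"],s["finger_gap"])
t=env.capture("top")[0]
cv2.imwrite("pics/s4.png",np.hstack([cv2.resize(t[190:290,240:420],(400,222)),np.zeros((222,0,3),np.uint8)]))
cv2.imwrite("pics/s4.png",np.vstack([cv2.resize(t[190:290,240:420],(540,300)),cv2.resize(p[180:360,230:410],(540,540))[:300]]))
for y in(-15.6,): step([.5545,-.2245,.2],down(np.radians(y)))
E
```

```text
time_s: 14.43
tool_pos: [0.4605, -0.1598, 0.0216]
tcp_rot: [2.693, 1.617, -0.0]
wrist_force: [-2.5, -0.8, 4.3]
finger_gap: 0.352
grip_force: 40.5
time_s: 15.27
tool_pos: [0.4604, -0.1597, 0.0213]
tcp_rot: [2.694, 1.617, 0.0]
wrist_force: [-0.9, -0.2, -0.1]
finger_gap: 0.604
grip_force: 0.0
time_s: 16.1
tool_pos: [0.46, -0.1595, 0.2014]
tcp_rot: [-2.693, -1.617, 0.0]
wrist_force: [-0.6, 0.4, -0.0]
finger_gap: 0.6
grip_force: 0.0
[ 0.4593356  -0.1591654   0.19962627] [ 0.87801189 -0.24990221 -0.08912533] 0.5984487411850723
lin [-0.064  0.573 -0.003] rot [-0.004 -0.    -0.277]
```

View pics/s4.png

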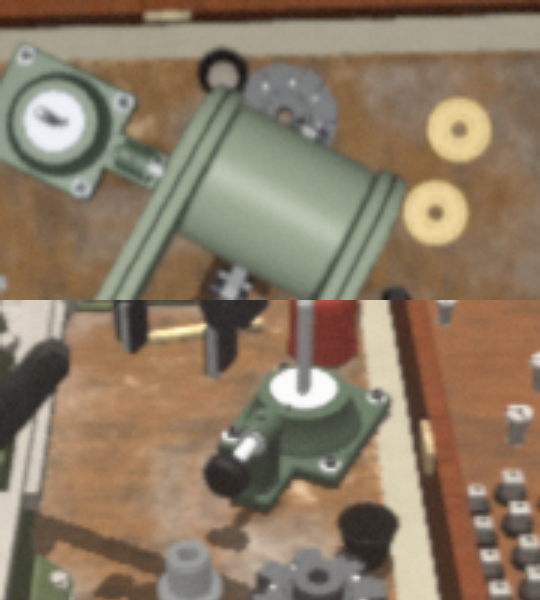

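The top half shows the plate has been knocked: its hub is now near px (336,227) instead of (352,226). The cap stands upright at side-crop (190,570) and the plunger is still out. I'll clear the view and re-measure.

```bash

python3 -m handwheel '{"linear":[[0,0,-0.2],[0,0,-0.4],[0.1,-0.05,-0.5],[0.25,-0.12,-0.5],[0.4,-0.2,-0.5],[0.55,-0.28,-0.5],[0.7,-0.35,-0.5],[0.85,-0.43,-0.5],[1,-0.5,-0.5],[1,-0.5,-0.5]],"rotation":[[0,0,0],[0,0,0],[0,0,0],[0,0,0],[0,0,0],[0,0,0],[0,0,0],[0,0,0],[0,0,0],[0,0,0]]}'
python3 - <<'E'
from h import *
for i in range(4):p,d=env.capture("side")
t=env.capture("top")[0]
s=env.observe();print(s["tool_pos"])
np.savez("pics/k5.npz",p=p,t=t)
a=cv2.resize(t[200:255,310:390],(720,495),interpolation=cv2.INTER_CUBIC)
cv2.imwrite("pics/s5.png",a)
E
```

```text
time_s: 17.18
tool_pos: [0.4654, 0.0689, 0.3005]
tcp_rot: [-2.685, -1.624, -0.0]
wrist_force: [-0.0, -0.3, -0.3]
finger_gap: 0.602
grip_force: 0.0
[0.46613368 0.06282054 0.30081187]
```

View pics/s5.png

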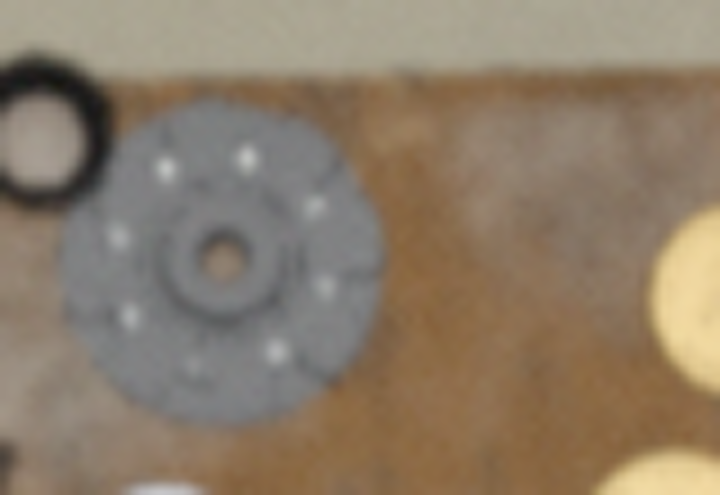

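The plate hub is at crop (222,256), with dots at (167,167), (247,158), (316,206), (326,287), (277,352), (197,366), (130,316) and (120,238). The loupe sits close beside it at (42,140).

```bash
python3 - <<'E'
from h import *
k=np.load("pics/k5.npz");p=k["p"];t=k["t"]
C=lambda x,y:(310+(x+.5)/9-.5,200+(y+.5)/9-.5)
dots=np.array([plane("top",*C(*b),.016)[:2] for b in((167,167),(247,158),(316,206),(326,287),(277,352),(197,366),(130,316),(120,238))])
cc=dots.mean(0);v=dots-cc;a=np.degrees(np.arctan2(v[:,1],v[:,0]));print("dots",cc,np.linalg.norm(v,axis=1).round(4),(a%45).round(1))
print("phase",np.degrees(np.angle(np.exp(1j*np.radians(a)*8).mean()))/8)
print("hub",plane("top",*C(222,256),.034),"loupe",plane("top",*C(42,140),.035))
# seat: white discs
def white(img,box):
    x0,y0,x1,y1=box;h=img[y0:y1,x0:x1].astype(int);m=((h.min(2)>175)&(h.max(2)-h.min(2)<25)).astype(np.uint8)
    c=max(cv2.findContours(m,0,1)[0],key=cv2.contourArea);e=cv2.fitEllipse(cv2.convexHull(c));return (e[0][0]+x0,e[0][1]+y0),e[1:]
for n,im,b in(("side",p,(310,185,360,225)),):
    e=white(im,b);print("seat",n,e,plane(n,*e[0],.048))
# side hub
cv2.imwrite("pics/s6.png",np.hstack([cv2.resize(p[245:305,300:370],(490,420),interpolation=cv2.INTER_CUBIC),cv2.resize(p[195:215,310:360],(300,420))]))
E
```

```text
dots [ 0.54931695 -0.17972918] [0.0322 0.0313 0.0319 0.0313 0.0311 0.0317 0.0316 0.0309] [28.8 30.  29.  29.3 29.2 29.7 29.1 30.6]
phase -15.540471753037725
hub [ 0.54923264 -0.17911585  0.034     ] loupe [ 0.58429274 -0.1279856   0.035     ]
seat side ((330.75999450683594, 208.80083656311035), ((13.428262710571289, 21.52324104309082), 91.9092788696289)) [0.54739437 0.01968171 0.048     ]
```

View pics/s6.png

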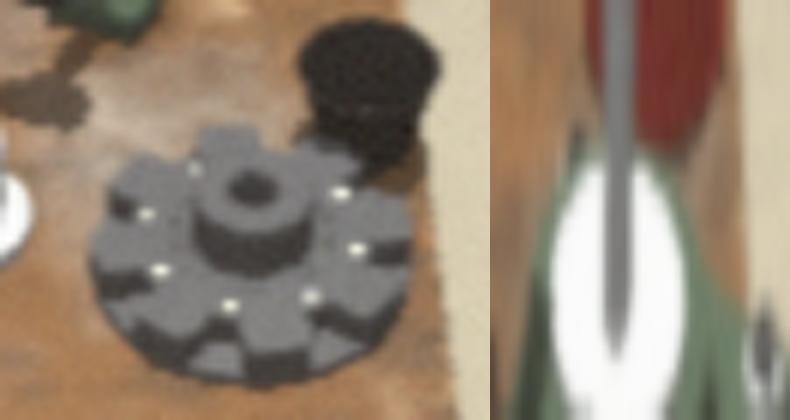

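```bash
python3 - <<'E'
from h import *
C=lambda x,y:(310+(x+.5)/9-.5,200+(y+.5)/9-.5)
print(tri(C(222,256),(336.1,271.7)),plane("side",336.1,271.7,.034))
step([.5493,-.1795,.12],down(np.radians(-15.6)))
E
```

```text
(array([ 0.54915414, -0.1791045 ,  0.03440815]), array([4.17681091e-05, 4.17681091e-05])) [ 0.54914541 -0.17868749  0.034     ]
lin [-0.872  0.939  0.904] rot [-0.001  0.001 -0.278]
```

```bash

python3 -m handwheel '{"linear":[[-0.12,0.13,0],[-0.24,0.26,0],[-0.36,0.39,0],[-0.48,0.52,0],[-0.6,0.65,0],[-0.72,0.78,0],[-0.87,0.935,0],[-0.87,0.935,0],[-0.87,0.935,0],[-0.87,0.935,0]],"rotation":[[0,0,-0.1],[0,0,-0.2],[0,0,-0.278],[0,0,-0.278],[0,0,-0.278],[0,0,-0.278],[0,0,-0.278],[0,0,-0.278],[0,0,-0.278],[0,0,-0.278]]}' 0.75
python3 -m handwheel '{"linear":[[0,0,0.1],[0,0,0.25],[0,0,0.4],[0,0,0.55],[0,0,0.7],[0,0,0.85],[0,0,0.9],[0,0,0.9],[0,0,0.9],[0,0,0.9]],"rotation":[[0,0,0],[0,0,0],[0,0,0],[0,0,0],[0,0,0],[0,0,0],[0,0,0],[0,0,0],[0,0,0],[0,0,0]]}'
python3 - <<'E'
from h import *
for i in range(5):p,d=env.capture("side")
print(env.observe()["tool_pos"]);step([.5492,-.179,.0185],down(np.radians(-15.6)))
E
```

```text
time_s: 18.27
tool_pos: [0.5487, -0.1787, 0.3007]
tcp_rot: [-2.503, -1.896, 0.0]
wrist_force: [0.1, 0.4, -0.4]
finger_gap: 0.752
grip_force: 0.0
time_s: 19.1
tool_pos: [0.5511, -0.1781, 0.1239]
tcp_rot: [2.498, 1.899, 0.003]
wrist_force: [-0.5, -0.0, 0.4]
finger_gap: 0.752
grip_force: 0.0
[ 0.55036081 -0.17817867  0.12293697]
lin [-0.005 -0.006  0.522] rot [0.004 0.001 0.001]
```

```bash

python3 -m handwheel '{"linear":[[-0.005,-0.006,0.08],[-0.005,-0.006,0.16],[-0.005,-0.006,0.24],[-0.005,-0.006,0.32],[-0.005,-0.006,0.4],[-0.005,-0.006,0.46],[-0.005,-0.006,0.49],[-0.005,-0.006,0.51],[-0.005,-0.006,0.51],[-0.005,-0.006,0.51]],"rotation":[[0,0,0],[0,0,0],[0,0,0],[0,0,0],[0,0,0],[0,0,0],[0,0,0],[0,0,0],[0,0,0],[0,0,0]]}'
python3 - <<'E'
from h import *
for i in range(5):p,d=env.capture("side")
s=env.observe();print(s["tool_pos"],s["wrist_force"])
E
```

```text
time_s: 20.18
tool_pos: [0.5485, -0.1786, 0.0199]
tcp_rot: [2.501, 1.9, 0.001]
wrist_force: [0.4, -0.6, 0.2]
finger_gap: 0.747
grip_force: 0.0
[ 0.54855115 -0.17863381  0.02009802] [ 0.25603441 -0.29712274  0.53316915]
```

```bash

python3 -m handwheel '{"linear":[[0,0,0],[0,0,0],[0,0,0],[0,0,0],[0,0,0],[0,0,0],[0,0,0],[0,0,0],[0,0,0],[0,0,0]],"rotation":[[0,0,0],[0,0,0],[0,0,0],[0,0,0],[0,0,0],[0,0,0],[0,0,0],[0,0,0],[0,0,0],[0,0,0]]}' 0 80
python3 -m handwheel '{"linear":[[-0.02,0,0],[-0.04,0,0],[-0.06,0,0],[-0.08,0,0],[-0.1,0,0],[-0.12,0,0],[-0.14,0,0],[-0.16,0,0],[-0.17,0,0],[-0.17,0,0]],"rotation":[[0,0,0],[0,0,0],[0,0,0],[0,0,0],[0,0,0],[0,0,0],[0,0,0],[0,0,0],[0,0,0],[0,0,0]]}'
python3 -m handwheel '{"linear":[[0,0,-0.05],[0,0,-0.1],[0,0,-0.2],[0,0,-0.3],[0,0,-0.4],[0,0,-0.5],[0,0,-0.6],[0,0,-0.7],[0,0,-0.7],[0,0,-0.7]],"rotation":[[0,0,0],[0,0,0],[0,0,0],[0,0,0],[0,0,0],[0,0,0],[0,0,0],[0,0,0],[0,0,0],[0,0,0]]}'
python3 - <<'E'
from h import *
for i in range(5):p,d=env.capture("side")
s=env.observe();print(s["tool_pos"],s["wrist_force"],s["finger_gap"])
cv2.imwrite("pics/s7.png",cv2.resize(p[180:330,250:410],(640,600),interpolation=cv2.INTER_CUBIC))
step([.5488,.0185,.162],down(np.radians(-27.7)))
E
```

```text
time_s: 21.27
tool_pos: [0.5489, -0.1787, 0.0203]
tcp_rot: [2.5, 1.9, 0.002]
wrist_force: [-0.3, 0.9, 5.7]
finger_gap: 0.384
grip_force: 79.4
time_s: 22.1
tool_pos: [0.5401, -0.2102, 0.0203]
tcp_rot: [2.502, 1.9, 0.005]
wrist_force: [1.6, 3.2, 6.2]
finger_gap: 0.383
grip_force: 79.5
time_s: 22.93
tool_pos: [0.5393, -0.2116, 0.1603]
tcp_rot: [2.5, 1.899, 0.001]
wrist_force: [-0.3, -0.1, -5.1]
finger_gap: 0.384
grip_force: 80.6
[ 0.53748026 -0.21038831  0.15706779] [-0.0652359   0.91815724 -4.15942287] 0.381749865656712
lin [ 1.118 -0.252 -0.023] rot [-0.005 -0.001  0.27 ]
```

View pics/s7.png

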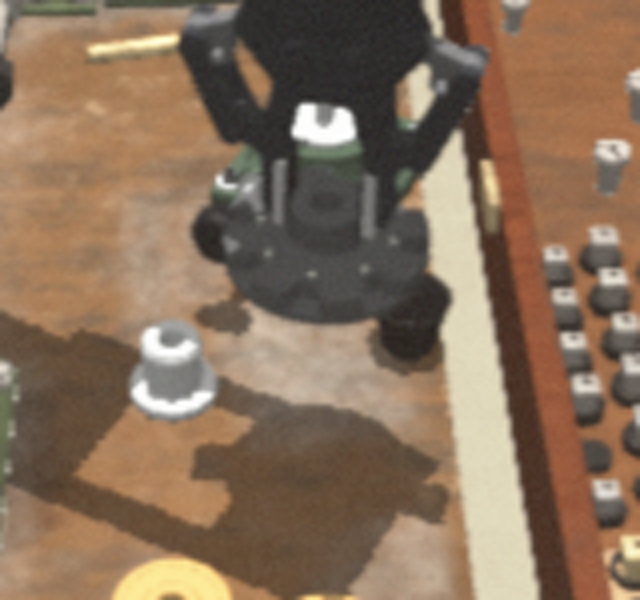

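The plate is held level and clear of the loupe and cap. Next I carry it to the spindle.

```bash

python3 -m handwheel '{"linear":[[0,0,-0.1],[0.1,-0.02,-0.1],[0.2,-0.05,-0.1],[0.3,-0.07,-0.1],[0.4,-0.09,-0.1],[0.5,-0.11,-0.1],[0.6,-0.14,-0.1],[0.7,-0.17,-0.1],[0.8,-0.19,-0.1],[0.9,-0.21,-0.1]],"rotation":[[0,0,0],[0,0,0.04],[0,0,0.08],[0,0,0.12],[0,0,0.16],[0,0,0.2],[0,0,0.24],[0,0,0.27],[0,0,0.27],[0,0,0.27]]}'
python3 - <<'E'
from h import *
for i in range(6):p,d=env.capture("side")
s=env.observe();print(s["tool_pos"]);step([.5488,.0185,.175],down(np.radians(-27.7)))
E
```

```text
time_s: 24.02
tool_pos: [0.5457, -0.0253, 0.1779]
tcp_rot: [-2.687, -1.624, 0.003]
wrist_force: [1.1, -1.0, -4.2]
finger_gap: 0.384
grip_force: 80.7
[ 0.54631437 -0.02697999  0.17861658]
lin [ 0.207 -0.095  0.018] rot [-0.001  0.001 -0.   ]
```

```bash

python3 -m handwheel '{"linear":[[0.03,-0.01,0],[0.06,-0.03,0],[0.09,-0.04,0],[0.12,-0.06,0],[0.15,-0.07,0],[0.18,-0.08,0],[0.207,-0.095,0],[0.207,-0.095,0],[0.207,-0.095,0],[0.207,-0.095,0]],"rotation":[[0,0,0],[0,0,0],[0,0,0],[0,0,0],[0,0,0],[0,0,0],[0,0,0],[0,0,0],[0,0,0],[0,0,0]]}'
python3 - <<'E'
from h import *
for i in range(6):p,d=env.capture("side")
s=env.observe();print(s["tool_pos"],s["wrist_force"]);step([.5488,.0185,.145],down(np.radians(-27.7)))
cv2.imwrite("pics/s8.png",cv2.resize(p[130:250,260:400],(700,600),interpolation=cv2.INTER_CUBIC))
E
```

```text
time_s: 25.15
tool_pos: [0.549, 0.019, 0.1793]
tcp_rot: [2.688, 1.625, -0.0]
wrist_force: [0.5, 0.0, -3.7]
finger_gap: 0.385
grip_force: 80.7
[0.54904941 0.01878251 0.17927041] [-0.30777868 -0.00661149 -4.49716778]
lin [-0.002 -0.     0.171] rot [ 0.  0. -0.]
```

```bash

python3 -m handwheel '{"linear":[[0,0,0.04],[0,0,0.08],[0,0,0.11],[0,0,0.125],[0,0,0.135],[0,0,0.145],[0,0,0.155],[0,0,0.165],[0,0,0.17],[0,0,0.17]],"rotation":[[0,0,0],[0,0,0],[0,0,0],[0,0,0],[0,0,0],[0,0,0],[0,0,0],[0,0,0],[0,0,0],[0,0,0]]}'
python3 - <<'E'
from h import *
F=[]
for i in range(6):env.capture("side");F.append(env.observe()["wrist_force"])
s=env.observe();print(s["tool_pos"],np.mean(F,0),s["ft_torque"])
E
```

```text
time_s: 26.28
tool_pos: [0.549, 0.0191, 0.1451]
tcp_rot: [-2.688, -1.625, 0.0]
wrist_force: [0.9, 0.9, -4.1]
finger_gap: 0.384
grip_force: 80.7
[0.54918099 0.0190559  0.14547583] [ 0.39448327 -0.08115082 -3.91494033] [ 0.01886443  0.00883455 -0.01458037]
```

```bash

python3 -m handwheel '{"linear":[[0,0,0.03],[0,0,0.07],[0,0,0.11],[0,0,0.15],[0,0,0.19],[0,0,0.22],[0,0,0.25],[0,0,0.28],[0,0,0.3],[0,0,0.3]],"rotation":[[0,0,0],[0,0,0],[0,0,0],[0,0,0],[0,0,0],[0,0,0],[0,0,0],[0,0,0],[0,0,0],[0,0,0]]}'
python3 - <<'E'
from h import *
F=[]
for i in range(6):env.capture("side");F.append(env.observe()["wrist_force"])
s=env.observe();print(s["tool_pos"],np.mean(F,0),s["ft_torque"],s["finger_gap"])
E
```

```text
time_s: 27.42
tool_pos: [0.5482, 0.0191, 0.0841]
tcp_rot: [-2.687, -1.624, 0.003]
wrist_force: [0.5, -0.1, -4.2]
finger_gap: 0.386
grip_force: 80.7
[0.54952703 0.01899875 0.08584878] [ 2.33878353e-02  2.55365445e-03 -4.42634431e+00] [-0.07288719  0.01841618  0.02529482] 0.38403082695057006
```

```bash

python3 -m handwheel '{"linear":[[0,0,0.015],[0,0,0.03],[0,0,0.045],[0,0,0.06],[0,0,0.07],[0,0,0.08],[0,0,0.085],[0,0,0.09],[0,0,0.095],[0,0,0.095]],"rotation":[[0,0,0],[0,0,0],[0,0,0],[0,0,0],[0,0,0],[0,0,0],[0,0,0],[0,0,0],[0,0,0],[0,0,0]]}'
python3 - <<'E'
from h import *
F=[]
for i in range(6):env.capture("side");F.append(env.observe()["wrist_force"])
s=env.observe();print(s["tool_pos"],np.mean(F,0),s["ft_torque"],s["finger_gap"])
E
```

```text
time_s: 28.55
tool_pos: [0.5488, 0.0191, 0.0683]
tcp_rot: [-2.688, -1.625, 0.002]
wrist_force: [-7.1, 0.7, 10.1]
finger_gap: 0.387
grip_force: 82.2
[0.54882084 0.01909886 0.06829513] [-6.70476884  0.48636844  9.60787617] [ 0.01668046  1.08870409 -0.04385969] 0.3860387517683919
```

```bash

python3 -m handwheel '{"linear":[[0,0,-0.005],[0,0,-0.005],[0,0,-0.005],[0,0,-0.005],[0,0,-0.005],[0,0,-0.005],[0,0,-0.005],[0,0,-0.005],[0,0,-0.005],[0,0,-0.005]],"rotation":[[0,0,0],[0,0,0],[0,0,0],[0,0,0],[0,0,0],[0,0,0],[0,0,0],[0,0,0],[0,0,0],[0,0,0]]}' 0.75
python3 -m handwheel '{"linear":[[0,0,-0.05],[0,0,-0.15],[0,0,-0.3],[0,0,-0.45],[0,0,-0.6],[0,0,-0.75],[0,0,-0.9],[0,0,-1],[0,0,-1],[0,0,-1]],"rotation":[[0,0,0],[0,0,0],[0,0,0],[0,0,0],[0,0,0],[0,0,0],[0,0,0],[0,0,0],[0,0,0],[0,0,0]]}'
python3 -m handwheel '{"linear":[[-0.15,0,0],[-0.3,0,0],[-0.45,0,0],[-0.6,0,0],[-0.8,0,0],[-1,0,0],[-1,0,0],[-1,0,0],[-1,0,0],[-1,0,0]],"rotation":[[0,0,0],[0,0,0],[0,0,0],[0,0,0],[0,0,0],[0,0,0],[0,0,0],[0,0,0],[0,0,0],[0,0,0]]}'
python3 - <<'E'
from h import *
for i in range(4):p,d=env.capture("side")
t=env.capture("top")[0];print(env.observe()["tool_pos"]);np.savez("pics/k9.npz",p=p,t=t)
cv2.imwrite("pics/s9.png",np.hstack([cv2.resize(t[195:265,225:295],(420,420),interpolation=cv2.INTER_CUBIC),cv2.resize(p[160:240,295:365],(370,420),interpolation=cv2.INTER_CUBIC)]))
E
```

```text
time_s: 29.68
tool_pos: [0.549, 0.0191, 0.0672]
tcp_rot: [-2.688, -1.625, 0.0]
wrist_force: [0.5, 0.6, 0.2]
finger_gap: 0.751
grip_force: 0.0
time_s: 30.52
tool_pos: [0.55, 0.0189, 0.2696]
tcp_rot: [2.686, 1.624, 0.005]
wrist_force: [0.1, -0.0, -1.1]
finger_gap: 0.751
grip_force: 0.0
time_s: 31.35
tool_pos: [0.456, -0.1568, 0.2663]
tcp_rot: [-2.686, -1.626, 0.001]
wrist_force: [0.8, -0.5, 0.2]
finger_gap: 0.747
grip_force: 0.0
[ 0.45648784 -0.15708221  0.26715559]
```

View pics/s9.png

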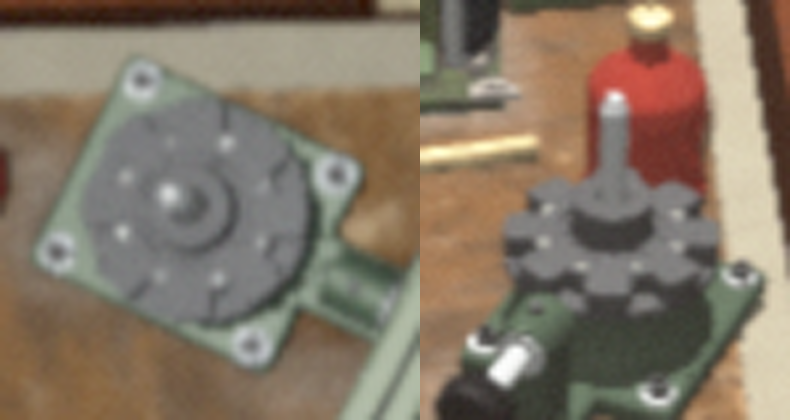

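The plate sits down flat on the seat. Its dots in the top crop are at about (227,142), (265,188), (262,244), (217,278), (160,275), (122,232), (127,177) and (172,141).

```bash
cat > bl.py <<'E'
from h import *
def cen(img,box):
    h=img.astype(int);m=((h[...,2]>185)&(h[...,2]-h[...,0]>50)&(h[...,1]>140)).astype(np.uint8);x0,y0,x1,y1=box
    k=np.zeros_like(m);k[y0:y1,x0:x1]=m[y0:y1,x0:x1]
    c=[q for q in cv2.findContours(k,0,1)[0] if cv2.contourArea(q)>150]
    return [tuple(np.round(v,2) for v in cv2.fitEllipse(cv2.convexHull(q))[:2]) for q in c]
def blanks(t,p):
    for n,im,b in(("top",t,(300,205,430,290)),("side",p,(260,290,390,400))):
        for e in cen(im,b): print(n,e,plane(n,*e[0],.01).round(4))
E
python3 - <<'E'
from bl import *
k=np.load("pics/k9.npz")
C=lambda x,y:(225+(x+.5)/6-.5,195+(y+.5)/6-.5)
dots=np.array([plane("top",*C(*b),.064)[:2] for b in((227,142),(265,188),(262,244),(217,278),(160,275),(122,232),(127,177),(172,141))])
cc=dots.mean(0);v=dots-cc;a=np.degrees(np.arctan2(v[:,1],v[:,0]));print(cc,np.linalg.norm(v,axis=1).round(4),(a%45).round(1))
print("phase",np.degrees(np.angle(np.exp(1j*np.radians(a)*8).mean()))/8%45)
blanks(k["t"],k["p"])
for y in(-27.7,0,-60): step([.461,-.3109,.2],down(np.radians(y)))
E
```

```text
[0.54820318 0.01808701] [0.0319 0.0314 0.0323 0.0307 0.0311 0.0318 0.0316 0.0307] [17.8 15.4 16.5 17.3 16.4 15.8 17.5 16.5]
phase 16.63923049557342
top (array([385.26, 260.59]), array([19.56, 21.21])) [ 0.4611 -0.3122  0.01  ]
top (array([392.59, 232.83]), array([20.53, 20.89])) [ 0.5342 -0.3343  0.01  ]
side (array([332.08, 339.97]), array([25.09, 32.03])) [ 0.5336 -0.3336  0.01  ]
side (array([292.46, 330.87]), array([24.37, 31.05])) [ 0.4605 -0.3103  0.01  ]
lin [-0.671  0.376  0.336] rot [-0.    -0.     0.003]
lin [-0.671  0.376  0.336] rot [-0.    -0.    -0.613]
lin [-0.671  0.376  0.336] rot [-0.   -0.    0.72]
```

```bash
python3 - <<'E'
from h import *
step([.5338,-.334,.1],down(np.radians(-72.6)))
E
```

```text
lin [-0.605  0.752  0.836] rot [-0.  0.  1.]
```

```bash

python3 -m handwheel '{"linear":[[-0.1,0.12,0],[-0.2,0.24,0],[-0.3,0.36,0],[-0.4,0.48,0],[-0.5,0.62,0],[-0.605,0.75,0],[-0.605,0.75,0],[-0.605,0.75,0],[-0.605,0.75,0],[-0.605,0.75,0]],"rotation":[[0,0,0.14],[0,0,0.28],[0,0,0.42],[0,0,0.56],[0,0,0.7],[0,0,0.85],[0,0,1],[0,0,1],[0,0,1],[0,0,1]]}' 1
python3 -m handwheel '{"linear":[[0,0,0.12],[0,0,0.24],[0,0,0.36],[0,0,0.5],[0,0,0.65],[0,0,0.8],[0,0,0.9],[0,0,0.9],[0,0,0.9],[0,0,0.9]],"rotation":[[0,0,0],[0,0,0],[0,0,0],[0,0,0],[0,0,0],[0,0,0],[0,0,0],[0,0,0],[0,0,0],[0,0,0]]}'
python3 - <<'E'
from bl import *
for i in range(4):p,d=env.capture("side")
t=env.capture("top")[0];print(env.observe()["tool_pos"],env.observe()["joint_positions"].round(3));blanks(t,p)
step([.5338,-.334,.002],down(np.radians(-72.6)))
E
```

```text
time_s: 32.43
tool_pos: [0.5327, -0.3338, 0.2673]
tcp_rot: [-3.104, -0.478, 0.0]
wrist_force: [0.5, -0.7, -0.0]
finger_gap: 1.002
grip_force: 0.0
time_s: 33.27
tool_pos: [0.5339, -0.3351, 0.0894]
tcp_rot: [3.103, 0.475, 0.003]
wrist_force: [-1.0, 0.1, 0.3]
finger_gap: 1.0
grip_force: 0.0
[ 0.53369927 -0.33563013  0.08928047] [-0.699  0.461  1.519  0.     1.159  0.57 ]
side (array([282.79, 389.11]), array([24.14, 48.28])) [ 0.446 -0.433  0.01 ]
side (array([292.68, 331.03]), array([24.  , 30.88])) [ 0.4609 -0.3107  0.01  ]
lin [ 0.002 -0.009  0.436] rot [ 0.004 -0.002 -0.002]
```

```bash

python3 -m handwheel '{"linear":[[0.002,-0.009,0.08],[0.002,-0.009,0.16],[0.002,-0.009,0.24],[0.002,-0.009,0.3],[0.002,-0.009,0.36],[0.002,-0.009,0.4],[0.002,-0.009,0.42],[0.002,-0.009,0.43],[0.002,-0.009,0.43],[0.002,-0.009,0.43]],"rotation":[[0,0,0],[0,0,0],[0,0,0],[0,0,0],[0,0,0],[0,0,0],[0,0,0],[0,0,0],[0,0,0],[0,0,0]]}' 1
python3 -m handwheel '{"linear":[[0,0,0],[0,0,0],[0,0,0],[0,0,0],[0,0,0],[0,0,0],[0,0,0],[0,0,0],[0,0,0],[0,0,0]],"rotation":[[0,0,0],[0,0,0],[0,0,0],[0,0,0],[0,0,0],[0,0,0],[0,0,0],[0,0,0],[0,0,0],[0,0,0]]}' 0.3 60
python3 - <<'E'
from h import *
s=env.observe();print(s["tool_pos"],s["wrist_force"])
E
```

```text
time_s: 34.35
tool_pos: [0.533, -0.3335, 0.0019]
tcp_rot: [3.105, 0.473, 0.001]
wrist_force: [0.4, -0.6, 0.4]
finger_gap: 0.999
grip_force: 0.0
time_s: 35.18
tool_pos: [0.5333, -0.3337, 0.0029]
tcp_rot: [3.104, 0.473, 0.002]
wrist_force: [-1.9, 1.5, 5.0]
finger_gap: 0.608
grip_force: 61.6
[ 0.53332325 -0.33371321  0.00294454] [-1.87059638  1.52138665  5.01953705]
```

```bash

python3 -m handwheel '{"linear":[[0,0,-0.05],[0,0,-0.15],[0,0,-0.3],[0,0,-0.45],[0,0,-0.6],[0,0,-0.75],[0,0,-0.9],[0,0,-0.95],[0,0,-0.95],[0,0,-0.95]],"rotation":[[0,0,0],[0,0,0],[0,0,0],[0,0,0],[0,0,0],[0,0,0],[0,0,0],[0,0,0],[0,0,0],[0,0,0]]}'
python3 - <<'E'
from h import *
for i in range(4):env.capture("side")
s=env.observe();print(s["tool_pos"],s["wrist_force"],s["finger_gap"]);step([.549,.0188,.19],down(np.radians(-40)))
E
```

```text
time_s: 36.02
tool_pos: [0.5322, -0.3328, 0.1908]
tcp_rot: [-3.106, -0.473, 0.0]
wrist_force: [-1.1, -0.6, -1.9]
finger_gap: 0.607
grip_force: 63.0
[ 0.53109607 -0.33188131  0.18805822] [-0.83845819  0.36792575 -2.98045877] 0.609317891797304
lin [ 0.607 -1.647 -0.004] rot [-0.007  0.002 -0.726]
```

```bash

python3 -m handwheel '{"linear":[[0.04,-0.1,0],[0.09,-0.22,0],[0.14,-0.36,0],[0.19,-0.5,0],[0.24,-0.64,0],[0.3,-0.82,0],[0.3,-0.82,0],[0.3,-0.82,0],[0.3,-0.82,0],[0.3,-0.82,0]],"rotation":[[0,0,0],[0,0,0],[0,0,0],[0,0,0],[0,0,0],[0,0,0],[0,0,0],[0,0,0],[0,0,0],[0,0,0]]}'
python3 -m handwheel '{"linear":[[0.04,-0.1,0],[0.09,-0.22,0],[0.14,-0.36,0],[0.19,-0.5,0],[0.24,-0.64,0],[0.3,-0.82,0],[0.3,-0.82,0],[0.3,-0.82,0],[0.3,-0.82,0],[0.3,-0.82,0]],"rotation":[[0,0,0],[0,0,0],[0,0,0],[0,0,0],[0,0,0],[0,0,0],[0,0,0],[0,0,0],[0,0,0],[0,0,0]]}'
python3 - <<'E'
from h import *
for i in range(4):env.capture("side")
s=env.observe();print(s["tool_pos"],s["wrist_force"],s["finger_gap"]);step([.549,.0188,.13],down(np.radians(-72.6)))
E
```

```text
time_s: 37.05
tool_pos: [0.5408, -0.1594, 0.1905]
tcp_rot: [-3.106, -0.471, 0.002]
wrist_force: [-0.3, -0.1, -2.0]
finger_gap: 0.611
grip_force: 63.2
time_s: 37.88
tool_pos: [0.5497, 0.0142, 0.1911]
tcp_rot: [3.106, 0.469, -0.0]
wrist_force: [0.4, 0.5, -1.6]
finger_gap: 0.611
grip_force: 63.3
[0.54960209 0.01458124 0.19121853] [ 0.35921591 -0.61655127 -1.6431198 ] 0.6074922227492734
lin [ 0.003 -0.021  0.306] rot [ 0.     0.    -0.005]
```

```bash

python3 -m handwheel '{"linear":[[0.003,-0.021,0],[0.003,-0.021,0.06],[0.003,-0.021,0.12],[0.003,-0.021,0.18],[0.003,-0.021,0.24],[0.003,-0.021,0.27],[0.003,-0.021,0.29],[0.003,-0.021,0.31],[0.003,-0.021,0.33],[0.003,-0.021,0.33]],"rotation":[[0,0,0],[0,0,0],[0,0,0],[0,0,0],[0,0,0],[0,0,0],[0,0,0],[0,0,0],[0,0,0],[0,0,0]]}'
python3 - <<'E'
from h import *
F=[]
for i in range(5):env.capture("side");F.append(env.observe()["wrist_force"])
s=env.observe();print(s["tool_pos"],np.mean(F,0),s["ft_torque"],s["finger_gap"])
E
```

```text
time_s: 38.92
tool_pos: [0.5485, 0.02, 0.1246]
tcp_rot: [-3.106, -0.473, 0.002]
wrist_force: [-0.4, -0.2, -1.4]
finger_gap: 0.611
grip_force: 63.3
[0.54874973 0.01995741 0.12549226] [-1.0864335  -0.45256922 -2.25464498] [-0.09863479  0.2016134  -0.03283342] 0.6091262077539462
```

```bash

python3 -m handwheel '{"linear":[[0.002,0.004,0.03],[0.002,0.004,0.06],[0.002,0.004,0.09],[0.002,0.004,0.12],[0.002,0.004,0.15],[0.002,0.004,0.17],[0.002,0.004,0.19],[0.002,0.004,0.2],[0.002,0.004,0.21],[0.002,0.004,0.21]],"rotation":[[0,0,0],[0,0,0],[0,0,0],[0,0,0],[0,0,0],[0,0,0],[0,0,0],[0,0,0],[0,0,0],[0,0,0]]}'
python3 - <<'E'
from h import *
F=[]
for i in range(5):env.capture("side");F.append(env.observe()["wrist_force"])
s=env.observe();print(s["tool_pos"],np.mean(F,0),s["ft_torque"],s["finger_gap"])
E
```

```text
time_s: 40.0
tool_pos: [0.5491, 0.0194, 0.0849]
tcp_rot: [-3.106, -0.473, 0.003]
wrist_force: [-8.9, -1.5, 10.8]
finger_gap: 0.61
grip_force: 65.0
[0.54908582 0.01937537 0.08488597] [-8.68703865 -1.26161317 10.91280008] [-0.20441248  1.43423742 -0.03705324] 0.6050861314063254
```

```bash

python3 -m handwheel '{"linear":[[0,0,-0.008],[0,0,-0.008],[0,0,-0.008],[0,0,-0.008],[0,0,-0.008],[0,0,-0.008],[0,0,-0.008],[0,0,-0.008],[0,0,-0.008],[0,0,-0.008]],"rotation":[[0,0,0],[0,0,0],[0,0,0],[0,0,0],[0,0,0],[0,0,0],[0,0,0],[0,0,0],[0,0,0],[0,0,0]]}' 1
python3 -m handwheel '{"linear":[[0,0,-0.05],[0,0,-0.15],[0,0,-0.3],[0,0,-0.45],[0,0,-0.6],[0,0,-0.75],[0,0,-0.9],[0,0,-1],[0,0,-1],[0,0,-1]],"rotation":[[0,0,0],[0,0,0],[0,0,0],[0,0,0],[0,0,0],[0,0,0],[0,0,0],[0,0,0],[0,0,0],[0,0,0]]}'
python3 - <<'E'
from bl import *
for i in range(4):p,d=env.capture("side")
t=env.capture("top")[0];s=env.observe();print(s["tool_pos"],s["wrist_force"]);blanks(t,p)
# tall things near the lever, from side cloud
P=cloud("side",d.astype(float)).reshape(-1,3);m=(P[:,0]>.30)&(P[:,0]<.46)&(P[:,1]>-.42)&(P[:,1]<-.15)
for z0 in(.05,.1,.15,.2,.25):
    q=P[m&(P[:,2]>z0)&(P[:,2]<z0+.05)]
    if len(q):print(z0,len(q),q.min(0).round(3),q.max(0).round(3))
E
```

```text
time_s: 41.08
tool_pos: [0.5494, 0.0194, 0.0848]
tcp_rot: [-3.106, -0.473, 0.0]
wrist_force: [0.3, -0.9, 0.4]
finger_gap: 1.003
grip_force: 0.0
time_s: 41.92
tool_pos: [0.5503, 0.0193, 0.2872]
tcp_rot: [3.105, 0.473, 0.007]
wrist_force: [-0.3, -0.4, -0.5]
finger_gap: 0.999
grip_force: 0.0
[0.5483612  0.01948264 0.28282552] [-0.32323541 -0.28518095  0.30980635]
top (array([384.81, 260.41]), array([20.75, 20.94])) [ 0.4616 -0.3111  0.01  ]
side (array([292.36, 330.82]), array([24.34, 30.61])) [ 0.4603 -0.3102  0.01  ]
0.05 784 [ 0.3   -0.279  0.05 ] [ 0.362 -0.151  0.099]
0.1 1396 [ 0.3   -0.279  0.1  ] [ 0.363 -0.15   0.15 ]
0.15 768 [ 0.301 -0.264  0.15 ] [ 0.344 -0.15   0.2  ]
0.2 399 [ 0.337 -0.26   0.2  ] [ 0.393 -0.151  0.25 ]
0.25 317 [ 0.364 -0.26   0.25 ] [ 0.404 -0.238  0.279]
```

```bash
cat >> h.py <<'E'
def tilt(yaw,deg,az):
    """down(yaw) with the wrist leaning deg toward azimuth az"""
    ax=np.cross([0,0,1.],[np.cos(az),np.sin(az),0])
    return (R.from_rotvec(ax*np.radians(deg))*R.from_rotvec(down(yaw))).as_rotvec()
E
python3 - <<'E'
from h import *
az=np.radians(-34);r=tilt(az-np.pi/2,20,az);print(R.from_rotvec(r).as_matrix().round(3).tolist())
step([.50,-.18,.283],down(np.radians(-72.6)));step([.461,-.3107,.12],r)
E
```

```text
[[0.779, -0.559, -0.284], [-0.525, -0.829, 0.191], [-0.342, 0.0, -0.94]]
lin [-0.528  0.88  -0.   ] rot [-0.002  0.005 -0.002]
lin [-0.905  1.448  0.815] rot [ 0.199 -0.409  1.128]
```

```bash

python3 -m handwheel '{"linear":[[-0.07,0.12,0],[-0.15,0.25,0],[-0.23,0.38,0],[-0.31,0.52,0],[-0.4,0.66,0],[-0.53,0.88,0],[-0.53,0.88,0],[-0.53,0.88,0],[-0.53,0.88,0],[-0.53,0.88,0]],"rotation":[[0.02,-0.05,0.12],[0.04,-0.09,0.24],[0.06,-0.13,0.36],[0.08,-0.17,0.48],[0.1,-0.21,0.6],[0.13,-0.26,0.72],[0.15,-0.3,0.84],[0.16,-0.33,0.9],[0.16,-0.33,0.9],[0.16,-0.33,0.9]]}'
python3 - <<'E'
from h import *
az=np.radians(-34);r=tilt(az-np.pi/2,20,az)
for i in range(4):env.capture("side")
print(env.observe()["tool_pos"],env.observe()["joint_positions"].round(2));step([.461,-.3107,.15],r);step([.461,-.3107,.06],r)
E
```

```text
time_s: 43.0
tool_pos: [0.5003, -0.1802, 0.2835]
tcp_rot: [-2.966, 0.615, 0.414]
wrist_force: [0.6, -0.2, -0.5]
finger_gap: 0.999
grip_force: 0.0
[ 0.50062043 -0.17926406  0.28491405] [-0.51  0.27  1.38 -0.    1.77  1.47]
lin [0.26  0.699 0.608] rot [ 0.04  -0.084  0.231]
lin [0.384 0.711 1.04 ] rot [ 0.04  -0.084  0.231]
```

```bash

python3 -m handwheel '{"linear":[[0.03,0.12,0],[0.03,0.25,0],[0.04,0.4,0],[0.05,0.55,0.05],[0.07,0.69,0.1],[0.11,0.69,0.2],[0.15,0.69,0.3],[0.2,0.7,0.45],[0.26,0.7,0.6],[0.26,0.7,0.6]],"rotation":[[0,-0.02,0.05],[0.01,-0.03,0.1],[0.02,-0.05,0.15],[0.03,-0.06,0.2],[0.04,-0.08,0.23],[0.04,-0.08,0.23],[0.04,-0.08,0.23],[0.04,-0.08,0.23],[0.04,-0.08,0.23],[0.04,-0.08,0.23]]}'
python3 - <<'E'
from h import *
from bl import blanks
az=np.radians(-34);r=tilt(az-np.pi/2,20,az)
for i in range(4):p,d=env.capture("side")
s=env.observe();print(s["tool_pos"],s["joint_positions"].round(2),s["wrist_force"]);step([.461,-.3107,.05],r);step([.461,-.3107,.006],r)
cv2.imwrite("pics/s10.png",cv2.resize(p[100:400,180:420],(480,600)));blanks(p*0,p)
E
```

```text
time_s: 44.03
tool_pos: [0.4582, -0.3083, 0.1452]
tcp_rot: [-2.86, 0.874, 0.516]
wrist_force: [-0.7, 0.4, -1.8]
finger_gap: 1.003
grip_force: 0.0
[ 0.46224399 -0.31243837  0.15387542] [-0.72  0.48  1.39 -0.04  1.61  1.45] [-0.74027787  0.43295528  0.55927337]
lin [ 0.165 -0.004  0.493] rot [-0.    -0.008 -0.001]
lin [ 0.239 -0.004  0.7  ] rot [-0.    -0.008 -0.001]
side (array([280.09, 390.58]), array([21.71, 43.44])) [ 0.4416 -0.4356  0.01  ]
side (array([294.32, 333.12]), array([14.82, 26.18])) [ 0.464  -0.3157  0.01  ]
```

View pics/s10.png

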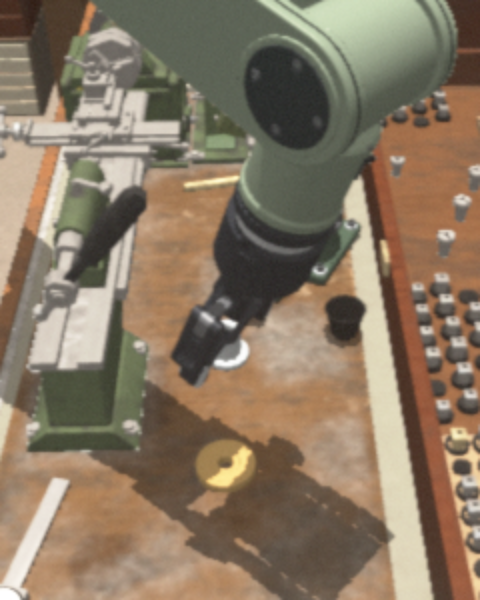

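The tilted gripper stays well clear of the lever, whose tip is at (130,205), and the blank at (226,463) is below it. Now I descend.

```bash

python3 -m handwheel '{"linear":[[0.034,0,0.1],[0.068,0,0.2],[0.102,0,0.3],[0.137,0,0.4],[0.17,0,0.5],[0.195,0,0.58],[0.215,0,0.64],[0.229,0,0.67],[0.236,0,0.69],[0.236,0,0.69]],"rotation":[[0,0,0],[0,0,0],[0,0,0],[0,0,0],[0,0,0],[0,0,0],[0,0,0],[0,0,0],[0,0,0],[0,0,0]]}'
python3 - <<'E'
from h import *
az=np.radians(-34);r=tilt(az-np.pi/2,20,az)
for i in range(4):p,d=env.capture("side")
s=env.observe();print(s["tool_pos"],s["wrist_force"]);step([.461,-.3107,.005],r)
E
```

```text
time_s: 45.07
tool_pos: [0.4596, -0.3109, 0.0062]
tcp_rot: [-2.868, 0.879, 0.5]
wrist_force: [-0.8, 0.5, 0.1]
finger_gap: 1.001
grip_force: 0.0
[ 0.45994497 -0.31119987  0.00685755] [-0.22109011  0.43409481 -0.58420313]
lin [ 0.006 -0.005  0.008] rot [-0.001 -0.006 -0.002]
```

Next I close, lift along the tilted approach and untilt.

```bash

python3 -m handwheel '{"linear":[[0.006,-0.005,0.008],[0.006,-0.005,0.008],[0.006,-0.005,0.008],[0.006,-0.005,0.008],[0.006,-0.005,0.008],[0.006,-0.005,0.008],[0.006,-0.005,0.008],[0.006,-0.005,0.008],[0.006,-0.005,0.008],[0.006,-0.005,0.008]],"rotation":[[0,0,0],[0,0,0],[0,0,0],[0,0,0],[0,0,0],[0,0,0],[0,0,0],[0,0,0],[0,0,0],[0,0,0]]}' 0.3 70
python3 -m handwheel '{"linear":[[-0.02,0,-0.05],[-0.05,0,-0.15],[-0.1,0,-0.3],[-0.15,0,-0.45],[-0.2,0,-0.6],[-0.25,0,-0.75],[-0.3,0,-0.9],[-0.3,0,-0.9],[-0.3,0,-0.9],[-0.3,0,-0.9]],"rotation":[[0,0,0],[0,0,0],[0,0,0],[0,0,0],[0,0,0],[0,0,0],[0,0,0],[0,0,0],[0,0,0],[0,0,0]]}'
python3 - <<'E'
from h import *
for i in range(4):p,d=env.capture("side")
s=env.observe();print(s["tool_pos"],s["wrist_force"],s["finger_gap"],s["grip_force"]);step([.52,-.18,.2]);step([.549,.0188,.2],down(np.radians(-124)))
E
```

```text
time_s: 46.1
tool_pos: [0.4609, -0.3105, 0.005]
tcp_rot: [-2.868, 0.879, 0.499]
wrist_force: [0.8, 0.4, 5.7]
finger_gap: 0.594
grip_force: 71.6
time_s: 46.93
tool_pos: [0.4634, -0.3122, 0.1927]
tcp_rot: [-2.866, 0.878, 0.503]
wrist_force: [0.2, 0.4, -2.5]
finger_gap: 0.593
grip_force: 72.9
[ 0.4629041  -0.3118152   0.19131421] [-0.68151657 -0.02657758 -1.69300479] 0.592454165600852 72.85628579556942
lin [-0.139 -0.706  0.006] rot None
lin [-0.55  -1.61   0.157] rot [-0.002  0.446 -0.002]
```

The gripper must keep this tilt for the disc to stay level, so I'll only translate it to the spindle.

```bash

python3 -m handwheel '{"linear":[[-0.03,-0.1,0.01],[-0.07,-0.22,0.02],[-0.12,-0.36,0.04],[-0.17,-0.5,0.05],[-0.22,-0.64,0.06],[-0.275,-0.805,0.08],[-0.275,-0.805,0.08],[-0.275,-0.805,0.08],[-0.275,-0.805,0.08],[-0.275,-0.805,0.08]],"rotation":[[0,0,0],[0,0,0],[0,0,0],[0,0,0],[0,0,0],[0,0,0],[0,0,0],[0,0,0],[0,0,0],[0,0,0]]}'
python3 -m handwheel '{"linear":[[-0.03,-0.1,0.01],[-0.07,-0.22,0.02],[-0.12,-0.36,0.04],[-0.17,-0.5,0.05],[-0.22,-0.64,0.06],[-0.275,-0.805,0.08],[-0.275,-0.805,0.08],[-0.275,-0.805,0.08],[-0.275,-0.805,0.08],[-0.275,-0.805,0.08]],"rotation":[[0,0,0],[0,0,0],[0,0,0],[0,0,0],[0,0,0],[0,0,0],[0,0,0],[0,0,0],[0,0,0],[0,0,0]]}'
python3 - <<'E'
from h import *
az=np.radians(-34);r=tilt(az-np.pi/2,20,az)
for i in range(4):p,d=env.capture("side")
s=env.observe();print(s["tool_pos"],s["wrist_force"],s["finger_gap"]);step([.549,.019,.19],r);step([.549,.019,.13],r)
E
```

```text
time_s: 47.97
tool_pos: [0.5064, -0.1481, 0.1965]
tcp_rot: [-2.866, 0.88, 0.503]
wrist_force: [0.6, 0.1, -2.8]
finger_gap: 0.593
grip_force: 72.9
time_s: 48.8
tool_pos: [0.5496, 0.0164, 0.2006]
tcp_rot: [-2.866, 0.882, 0.501]
wrist_force: [0.5, 0.2, -2.4]
finger_gap: 0.594
grip_force: 73.1
[0.54964444 0.01691317 0.20084574] [ 0.63649739  0.27444935 -1.18972049] 0.5893987236124701
lin [ 0.01  -0.007  0.054] rot [-0.002 -0.003 -0.004]
lin [ 0.112 -0.007  0.336] rot [-0.002 -0.003 -0.004]
```

```bash

python3 -m handwheel '{"linear":[[0.002,-0.007,0.03],[0.014,-0.007,0.065],[0.037,-0.007,0.13],[0.058,-0.007,0.19],[0.076,-0.007,0.24],[0.087,-0.007,0.27],[0.098,-0.007,0.3],[0.109,-0.007,0.33],[0.112,-0.007,0.336],[0.112,-0.007,0.336]],"rotation":[[0,0,0],[0,0,0],[0,0,0],[0,0,0],[0,0,0],[0,0,0],[0,0,0],[0,0,0],[0,0,0],[0,0,0]]}'
python3 - <<'E'
from h import *
F=[]
az=np.radians(-34);r=tilt(az-np.pi/2,20,az)
for i in range(5):env.capture("side");F.append(env.observe()["wrist_force"])
s=env.observe();print(s["tool_pos"],np.mean(F,0),s["ft_torque"],s["finger_gap"]);step([.549,.019,.097],r)
E
```

```text
time_s: 49.83
tool_pos: [0.5489, 0.0203, 0.1296]
tcp_rot: [-2.867, 0.879, 0.502]
wrist_force: [0.6, -0.3, -0.6]
finger_gap: 0.59
grip_force: 73.1
[0.54944859 0.02017236 0.13068794] [-0.35061615 -0.03260446 -1.54753908] [-0.17049649 -0.16152741  0.02554897] 0.5954866403146781
lin [0.058 0.006 0.158] rot [-0.002 -0.005 -0.001]
```

```bash

python3 -m handwheel '{"linear":[[0.008,0.003,0.02],[0.016,0.005,0.04],[0.024,0.005,0.06],[0.032,0.005,0.08],[0.04,0.005,0.1],[0.047,0.005,0.12],[0.053,0.005,0.14],[0.058,0.005,0.155],[0.062,0.005,0.168],[0.062,0.005,0.168]],"rotation":[[0,0,0],[0,0,0],[0,0,0],[0,0,0],[0,0,0],[0,0,0],[0,0,0],[0,0,0],[0,0,0],[0,0,0]]}'
python3 - <<'E'
from h import *
F=[]
for i in range(5):env.capture("side");F.append(env.observe()["wrist_force"])
s=env.observe();print(s["tool_pos"],np.mean(F,0),s["ft_torque"],s["finger_gap"])
E
```

```text
time_s: 50.92
tool_pos: [0.5489, 0.0191, 0.097]
tcp_rot: [-2.867, 0.878, 0.502]
wrist_force: [-3.9, -0.6, 11.7]
finger_gap: 0.59
grip_force: 77.5
[0.54891313 0.01908805 0.09696155] [-3.26649151 -0.74368259 10.77337828] [0.06762089 0.92831028 0.09011593] 0.5914277145439816
```

```bash

python3 -m handwheel '{"linear":[[-0.003,0,-0.008],[-0.003,0,-0.008],[-0.003,0,-0.008],[-0.003,0,-0.008],[-0.003,0,-0.008],[-0.003,0,-0.008],[-0.003,0,-0.008],[-0.003,0,-0.008],[-0.003,0,-0.008],[-0.003,0,-0.008]],"rotation":[[0,0,0],[0,0,0],[0,0,0],[0,0,0],[0,0,0],[0,0,0],[0,0,0],[0,0,0],[0,0,0],[0,0,0]]}' 1
python3 -m handwheel '{"linear":[[-0.02,0,-0.05],[-0.05,0,-0.15],[-0.1,0,-0.28],[-0.15,0,-0.42],[-0.2,0,-0.56],[-0.25,0,-0.7],[-0.28,0,-0.78],[-0.28,0,-0.78],[-0.28,0,-0.78],[-0.28,0,-0.78]],"rotation":[[0,0,0],[0,0,0],[0,0,0],[0,0,0],[0,0,0],[0,0,0],[0,0,0],[0,0,0],[0,0,0],[0,0,0]]}'
python3 - <<'E'
from h import *
for i in range(4):p,d=env.capture("side")
s=env.observe();print(s["tool_pos"],s["wrist_force"],s["finger_gap"]);step([.4605,-.1597,.2],down(np.radians(-124)))
# cap check in side view: white ring on the bench
x=p.astype(int);m=((x.min(2)>150)&(x.max(2)-x.min(2)<30)).astype(np.uint8);k=np.zeros_like(m);k[235:300,270:325]=m[235:300,270:325]
for c in cv2.findContours(k,0,1)[0]:
    if cv2.contourArea(c)>15: e=cv2.boundingRect(c);print(e,plane("side",e[0]+e[2]/2,e[1]+e[3]/2,.008).round(3),plane("side",e[0]+e[2]/2,e[1]+e[3]/2,.039).round(3))
E
```

```text
time_s: 52.0
tool_pos: [0.5487, 0.0193, 0.096]
tcp_rot: [-2.867, 0.879, 0.501]
wrist_force: [-0.4, 0.3, 0.4]
finger_gap: 0.997
grip_force: 0.0
time_s: 52.83
tool_pos: [0.5482, 0.0191, 0.2609]
tcp_rot: [-2.867, 0.879, 0.503]
wrist_force: [0.5, -0.2, 0.2]
finger_gap: 1.0
grip_force: 0.0
[0.54801307 0.01921787 0.26002629] [ 0.61397125  0.74612877 -0.27826665] 0.999993215596537
lin [0.234 0.986 0.235] rot [ 0.001  0.445 -0.002]
(282, 270, 23, 14) [ 0.461 -0.165  0.008] [ 0.462 -0.197  0.039]
(285, 260, 16, 11) [ 0.459 -0.13   0.008] [ 0.461 -0.163  0.039]
```

```bash

python3 -m handwheel '{"linear":[[0.03,0.13,0.03],[0.06,0.26,0.06],[0.09,0.4,0.09],[0.12,0.54,0.12],[0.16,0.68,0.16],[0.2,0.84,0.2],[0.234,0.986,0.235],[0.234,0.986,0.235],[0.234,0.986,0.235],[0.234,0.986,0.235]],"rotation":[[0,0.07,0],[0,0.14,0],[0,0.21,0],[0,0.28,0],[0,0.35,0],[0,0.42,0],[0,0.445,0],[0,0.445,0],[0,0.445,0],[0,0.445,0]]}' 0.65
python3 - <<'E'
from h import *
for i in range(5):p,d=env.capture("side")
s=env.observe();print(s["tool_pos"],s["wrist_force"],s["finger_gap"]);step([.4605,-.1597,.0225],down(np.radians(-124)))
E
```

```text
time_s: 53.87
tool_pos: [0.4617, -0.1597, 0.2012]
tcp_rot: [-3.003, 0.922, -0.004]
wrist_force: [0.3, 0.1, -0.2]
finger_gap: 0.651
grip_force: 0.0
[ 0.46239811 -0.15937488  0.20170375] [ 0.05123379 -0.71255589  0.11183206] 0.6525625253503665
lin [-0.01   0.007  0.896] rot [-0.001 -0.004  0.   ]
```

```bash

python3 -m handwheel '{"linear":[[-0.01,0.007,0.1],[-0.01,0.007,0.22],[-0.01,0.007,0.36],[-0.01,0.007,0.5],[-0.01,0.007,0.64],[-0.01,0.007,0.75],[-0.01,0.007,0.83],[-0.01,0.007,0.87],[-0.01,0.007,0.89],[-0.01,0.007,0.89]],"rotation":[[0,0,0],[0,0,0],[0,0,0],[0,0,0],[0,0,0],[0,0,0],[0,0,0],[0,0,0],[0,0,0],[0,0,0]]}'
python3 -m handwheel '{"linear":[[0,0,0],[0,0,0],[0,0,0],[0,0,0],[0,0,0],[0,0,0],[0,0,0],[0,0,0],[0,0,0],[0,0,0]],"rotation":[[0,0,0],[0,0,0],[0,0,0],[0,0,0],[0,0,0],[0,0,0],[0,0,0],[0,0,0],[0,0,0],[0,0,0]]}' 0 40
python3 - <<'E'
from h import *
s=env.observe();print(s["tool_pos"],s["wrist_force"])
E
python3 -m handwheel '{"linear":[[0,0,-0.1],[0,0,-0.22],[0,0,-0.36],[0,0,-0.5],[0,0,-0.64],[0,0,-0.78],[0,0,-0.88],[0,0,-0.88],[0,0,-0.88],[0,0,-0.88]],"rotation":[[0,0,0],[0,0,0],[0,0,0],[0,0,0],[0,0,0],[0,0,0],[0,0,0],[0,0,0],[0,0,0],[0,0,0]]}'
python3 - <<'E'
from h import *
for i in range(4):p,d=env.capture("side")
s=env.observe();print(s["tool_pos"],s["wrist_force"],s["finger_gap"]);step([.549,.019,.195],down(np.radians(-124)))
E
```

```text
time_s: 54.95
tool_pos: [0.4603, -0.1603, 0.0236]
tcp_rot: [3.003, -0.919, 0.005]
wrist_force: [0.5, -0.4, 0.2]
finger_gap: 0.651
grip_force: 0.0
time_s: 55.78
tool_pos: [0.4608, -0.1605, 0.0246]
tcp_rot: [3.003, -0.921, 0.009]
wrist_force: [-0.4, 1.5, 6.1]
finger_gap: 0.351
grip_force: 40.0
[ 0.46080526 -0.16051925  0.02455144] [-0.36684846  1.54760616  6.05436383]
time_s: 56.62
tool_pos: [0.458, -0.1594, 0.1978]
tcp_rot: [-3.003, 0.921, -0.0]
wrist_force: [-0.2, 0.5, -2.2]
finger_gap: 0.349
grip_force: 40.1
[ 0.45807815 -0.15942103  0.19753147] [-0.60426317 -0.20985966 -1.48369413] 0.3471812274541726
lin [-0.123 -0.994  0.013] rot [-0.     0.001 -0.002]
```

```bash

python3 -m handwheel '{"linear":[[-0.015,-0.12,0],[-0.03,-0.25,0],[-0.05,-0.38,0],[-0.065,-0.52,0],[-0.08,-0.66,0],[-0.1,-0.8,0],[-0.12,-0.92,0],[-0.123,-0.994,0],[-0.123,-0.994,0],[-0.123,-0.994,0]],"rotation":[[0,0,0],[0,0,0],[0,0,0],[0,0,0],[0,0,0],[0,0,0],[0,0,0],[0,0,0],[0,0,0],[0,0,0]]}'
python3 - <<'E'
from h import *
for i in range(5):p,d=env.capture("side")
s=env.observe();print(s["tool_pos"],s["wrist_force"],s["finger_gap"]);step([.549,.019,.15],down(np.radians(-124)))
E
```

```text
time_s: 57.65
tool_pos: [0.5497, 0.0189, 0.1983]
tcp_rot: [3.003, -0.918, 0.002]
wrist_force: [-0.2, -0.3, -1.2]
finger_gap: 0.348
grip_force: 40.2
[0.54981609 0.01746847 0.19934438] [ 0.85388369 -0.49224579 -1.94913315] 0.3496603982946773
lin [-0.008 -0.004  0.247] rot [-0.    -0.004 -0.004]
```

```bash

python3 -m handwheel '{"linear":[[-0.006,-0.005,0.03],[-0.006,-0.005,0.07],[-0.006,-0.005,0.11],[-0.006,-0.005,0.15],[-0.006,-0.005,0.18],[-0.006,-0.005,0.2],[-0.006,-0.005,0.22],[-0.006,-0.005,0.24],[-0.006,-0.005,0.25],[-0.006,-0.005,0.25]],"rotation":[[0,0,0],[0,0,0],[0,0,0],[0,0,0],[0,0,0],[0,0,0],[0,0,0],[0,0,0],[0,0,0],[0,0,0]]}'
python3 - <<'E'
from h import *
F=[]
for i in range(5):env.capture("side");F.append(env.observe()["wrist_force"])
s=env.observe();print(s["tool_pos"],np.mean(F,0),s["ft_torque"],s["finger_gap"])
E
```

```text
time_s: 58.73
tool_pos: [0.5497, 0.0198, 0.149]
tcp_rot: [3.003, -0.92, 0.004]
wrist_force: [-0.7, -0.7, -1.3]
finger_gap: 0.349
grip_force: 40.2
[0.54993718 0.01973691 0.14970512] [-0.38880423 -0.3867257  -1.7103525 ] [-0.11286838  0.16466765  0.08502655] 0.34620406970800766
```

```bash

python3 -m handwheel '{"linear":[[-0.004,0.001,0.02],[-0.004,0.001,0.04],[-0.004,0.001,0.06],[-0.004,0.001,0.08],[-0.004,0.001,0.09],[-0.004,0.001,0.1],[-0.004,0.001,0.11],[-0.004,0.001,0.12],[-0.004,0.001,0.125],[-0.004,0.001,0.125]],"rotation":[[0,0,0],[0,0,0],[0,0,0],[0,0,0],[0,0,0],[0,0,0],[0,0,0],[0,0,0],[0,0,0],[0,0,0]]}'
python3 - <<'E'
from h import *
F=[]
for i in range(5):env.capture("side");F.append(env.observe()["wrist_force"])
s=env.observe();print(s["tool_pos"],np.mean(F,0),s["ft_torque"],s["finger_gap"])
E
```

```text
time_s: 59.82
tool_pos: [0.5493, 0.02, 0.1265]
tcp_rot: [3.003, -0.92, 0.005]
wrist_force: [-6.1, -0.7, 9.6]
finger_gap: 0.35
grip_force: 41.3
[0.54933935 0.01998192 0.12653664] [-6.00915631 -1.05755111  9.9982452 ] [-0.20549275  0.96035849 -0.02438798] 0.34992842259675233
```

```bash

python3 -m handwheel '{"linear":[[0,0,-0.008],[0,0,-0.008],[0,0,-0.008],[0,0,-0.008],[0,0,-0.008],[0,0,-0.008],[0,0,-0.008],[0,0,-0.008],[0,0,-0.008],[0,0,-0.008]],"rotation":[[0,0,0],[0,0,0],[0,0,0],[0,0,0],[0,0,0],[0,0,0],[0,0,0],[0,0,0],[0,0,0],[0,0,0]]}' 0.6
python3 -m handwheel '{"linear":[[0,0,-0.05],[0,0,-0.15],[0,0,-0.25],[0,0,-0.4],[0,0,-0.5],[0,0,-0.5],[0,0,-0.5],[0,0,-0.5],[0,0,-0.5],[0,0,-0.5]],"rotation":[[0,0,0],[0,0,0],[0,0,0],[0,0,0],[0,0,-0.1],[0,0,-0.24],[0,0,-0.38],[0,0,-0.52],[0,0,-0.66],[0,0,-0.7]]}'
python3 -m handwheel '{"linear":[[0,0,0],[0,0,0],[0,0,0],[0,0,0],[0,0,0],[0,0,0],[0,0,0],[0,0,0],[0,0,0],[0,0,0]],"rotation":[[0,0,-0.14],[0,0,-0.28],[0,0,-0.42],[0,0,-0.56],[0,0,-0.7],[0,0,-0.84],[0,0,-1],[0,0,-1],[0,0,-1],[0,0,-1]]}' 0.75
python3 - <<'E'
from h import *
for i in range(4):p,d=env.capture("side")
s=env.observe();print(s["tool_pos"],s["wrist_force"]);a=np.radians(-117.7);k=np.array([.4861,-.1026])
print(k);step([*k,.15],down(np.radians(-27.7)))
E
```

```text
time_s: 60.9
tool_pos: [0.5493, 0.0201, 0.1261]
tcp_rot: [3.003, -0.921, 0.005]
wrist_force: [-0.4, -0.2, -0.0]
finger_gap: 0.601
grip_force: 0.0
time_s: 61.73
tool_pos: [0.5491, 0.0202, 0.2272]
tcp_rot: [3.14, -0.064, 0.007]
wrist_force: [0.3, -0.8, 0.6]
finger_gap: 0.602
grip_force: 0.0
time_s: 62.57
tool_pos: [0.5491, 0.0202, 0.2266]
tcp_rot: [2.928, 1.132, 0.004]
wrist_force: [0.8, -0.4, 0.1]
finger_gap: 0.746
grip_force: 0.0
[0.54893916 0.02023331 0.22618782] [-0.39796134 -1.14939194 -0.27756755]
[ 0.4861 -0.1026]
lin [-0.647  0.241  0.381] rot [ 0.004 -0.001 -0.443]
```

```bash

python3 -m handwheel '{"linear":[[-0.1,0.04,0],[-0.2,0.08,0],[-0.3,0.12,0],[-0.4,0.16,0],[-0.5,0.19,0],[-0.6,0.22,0],[-0.647,0.24,0],[-0.647,0.24,0],[-0.647,0.24,0],[-0.647,0.24,0]],"rotation":[[0,0,-0.1],[0,0,-0.2],[0,0,-0.3],[0,0,-0.4],[0,0,-0.443],[0,0,-0.443],[0,0,-0.443],[0,0,-0.443],[0,0,-0.443],[0,0,-0.443]]}' 0.75
python3 - <<'E'
from h import *
for i in range(5):p,d=env.capture("side")
s=env.observe();print(s["tool_pos"],s["wrist_force"]);step([.4861,-.1026,.041],down(np.radians(-27.7)))
E
```

```text
time_s: 63.6
tool_pos: [0.4863, -0.1019, 0.2262]
tcp_rot: [2.686, 1.625, 0.004]
wrist_force: [-0.1, 0.3, 0.5]
finger_gap: 0.754
grip_force: 0.0
[ 0.48610509 -0.1018049   0.22603273] [0.36577392 0.03576201 0.19802025]
lin [-0.004 -0.001  0.925] rot [ 0.004 -0.001  0.003]
```

```bash

python3 -m handwheel '{"linear":[[-0.004,0,0.12],[-0.004,0,0.26],[-0.004,0,0.4],[-0.004,0,0.54],[-0.004,0,0.66],[-0.004,0,0.76],[-0.004,0,0.84],[-0.004,0,0.9],[-0.004,0,0.92],[-0.004,0,0.92]],"rotation":[[0,0,0],[0,0,0],[0,0,0],[0,0,0],[0,0,0],[0,0,0],[0,0,0],[0,0,0],[0,0,0],[0,0,0]]}'
python3 -m handwheel '{"linear":[[0,0,0],[0,0,0],[0,0,0],[0,0,0],[0,0,0],[0,0,0],[0,0,0],[0,0,0],[0,0,0],[0,0,0]],"rotation":[[0,0,0],[0,0,0],[0,0,0],[0,0,0],[0,0,0],[0,0,0],[0,0,0],[0,0,0],[0,0,0],[0,0,0]]}' 0 60
python3 - <<'E'
from h import *
for i in range(3):p,d=env.capture("side")
s=env.observe();print(s["tool_pos"],s["wrist_force"]);step([.4966,-.0823,.042],down(np.radians(-27.7)))
E
```

```text
time_s: 64.68
tool_pos: [0.4851, -0.1027, 0.0409]
tcp_rot: [2.687, 1.627, 0.0]
wrist_force: [-0.3, -0.9, -0.5]
finger_gap: 0.746
grip_force: 0.0
time_s: 65.52
tool_pos: [0.4859, -0.1032, 0.0436]
tcp_rot: [2.686, 1.625, 0.003]
wrist_force: [-3.4, 1.9, 5.1]
finger_gap: 0.362
grip_force: 58.8
[ 0.48593478 -0.10317945  0.04357915] [-3.36180313  2.12833175  5.84115594]
lin [ 0.117 -0.001  0.008] rot [ 0.004 -0.001  0.001]
```

Push home.

```bash

python3 -m handwheel '{"linear":[[0.015,0,0],[0.03,0,0],[0.045,0,0],[0.06,0,0],[0.075,0,0],[0.09,0,0],[0.1,0,0],[0.11,0,0],[0.118,0,0],[0.118,0,0]],"rotation":[[0,0,0],[0,0,0],[0,0,0],[0,0,0],[0,0,0],[0,0,0],[0,0,0],[0,0,0],[0,0,0],[0,0,0]]}'
python3 - <<'E'
from h import *
F=[]
for i in range(4):p,d=env.capture("side");F.append(env.observe()["wrist_force"])
s=env.observe();a=np.radians(-117.7);u=np.array([np.cos(a),np.sin(a)]);f=np.mean(F,0);print(s["tool_pos"],f,"axial",f[:2]@u,"travel",(np.array([.48593,-.10318])-s["tool_pos"][:2])@u, s["finger_gap"])
E
```

```text
time_s: 66.5
tool_pos: [0.4959, -0.084, 0.0436]
tcp_rot: [2.683, 1.626, -0.003]
wrist_force: [-8.1, -4.1, 7.0]
finger_gap: 0.361
grip_force: 59.2
[ 0.49584587 -0.08396295  0.04355162] [-7.14055995 -3.67467733  7.5300724 ] axial 6.572768376859607 travel 0.02162396588150822 0.3643068959716263
```

```bash

python3 -m handwheel '{"linear":[[0.004,0,0],[0.008,0,0],[0.012,0,0],[0.016,0,0],[0.02,0,0],[0.02,0,0],[0.02,0,0],[0.02,0,0],[0.02,0,0],[0.02,0,0]],"rotation":[[0,0,0],[0,0,0],[0,0,0],[0,0,0],[0,0,0],[0,0,0],[0,0,0],[0,0,0],[0,0,0],[0,0,0]]}'
python3 - <<'E'
from h import *
F=[]
for i in range(4):p,d=env.capture("side");F.append(env.observe()["wrist_force"])
s=env.observe();a=np.radians(-117.7);u=np.array([np.cos(a),np.sin(a)]);f=np.mean(F,0);print(s["tool_pos"],f,"axial",f[:2]@u,"travel",(np.array([.48593,-.10318])-s["tool_pos"][:2])@u, s["finger_gap"])
E
```

```text
time_s: 67.53
tool_pos: [0.4959, -0.0839, 0.0436]
tcp_rot: [2.68, 1.626, -0.013]
wrist_force: [-14.3, -15.2, 9.9]
finger_gap: 0.365
grip_force: 59.5
[ 0.49593539 -0.0838791   0.04360319] [-13.54616637 -15.61825963  10.02247244] axial 20.12513520503591 travel 0.021739818818584902 0.36330035936528915
```

```bash

python3 -m handwheel '{"linear":[[-0.015,0,0],[-0.015,0,0],[-0.015,0,0],[-0.015,0,0],[-0.015,0,0],[-0.015,0,0],[-0.015,0,0],[-0.015,0,0],[-0.015,0,0],[-0.015,0,0]],"rotation":[[0,0,0],[0,0,0],[0,0,0],[0,0,0],[0,0,0],[0,0,0],[0,0,0],[0,0,0],[0,0,0],[0,0,0]]}' 0.75
python3 -m handwheel '{"linear":[[0,0,-0.05],[0,0,-0.15],[0,0,-0.3],[0,0,-0.45],[0,0,-0.6],[0,0,-0.75],[0,0,-0.9],[0,0,-0.95],[0,0,-0.95],[0,0,-0.95]],"rotation":[[0,0,0],[0,0,0],[0,0,0],[0,0,0],[0,0,0],[0,0,0],[0,0,0],[0,0,0],[0,0,0],[0,0,0]]}'
python3 -m handwheel '{"linear":[[-0.15,0,0],[-0.3,0,0],[-0.45,0,0],[-0.6,0,0],[-0.8,0,0],[-0.8,0,0],[-0.8,0,0],[-0.8,0,0],[-0.8,0,0],[-0.8,0,0]],"rotation":[[0,0,0],[0,0,0],[0,0,0],[0,0,0],[0,0,0],[0,0,0],[0,0,0],[0,0,0],[0,0,0],[0,0,0]]}'
python3 - <<'E'
from h import *
for i in range(4):p,d=env.capture("side")
s=env.observe();print(s["tool_pos"],s["wrist_force"])
def knob(im):
    m=(im[205:260,285:345].max(2)<55).astype(np.uint8);k,l,st,c=cv2.connectedComponentsWithStats(m);i=1+st[1:,4].argmax();return st[i].tolist(),c[i].round(1)
print("start",knob(np.load("pics/side0.npz")["p"]),"out",knob(np.load("pics/k5.npz")["p"]),"now",knob(p))
# stack profile above the spindle from the side cloud
P=cloud("side",d.astype(float)).reshape(-1,3);q=P[np.hypot(P[:,0]-.5485,P[:,1]-.019)<.06]
for z in np.arange(.05,.145,.01):
    w=q[(q[:,2]>z)&(q[:,2]<=z+.01)];print(z.round(2),len(w),(np.ptp(w[:,0]).round(3),w[:,0].mean().round(3)) if len(w) else "")
x=p[:,:].astype(int)
from bl import blanks; blanks(p*0,p)
E
```

```text
time_s: 68.57
tool_pos: [0.4974, -0.0815, 0.0421]
tcp_rot: [2.686, 1.625, 0.003]
wrist_force: [0.2, 0.9, -1.0]
finger_gap: 0.751
grip_force: 0.0
time_s: 69.4
tool_pos: [0.4967, -0.0814, 0.2322]
tcp_rot: [2.685, 1.625, 0.004]
wrist_force: [-0.4, 0.1, -0.2]
finger_gap: 0.751
grip_force: 0.0
time_s: 70.23
tool_pos: [0.4228, -0.2218, 0.2312]
tcp_rot: [2.685, 1.629, 0.003]
wrist_force: [-0.1, -0.5, 0.5]
finger_gap: 0.749
grip_force: 0.0
[ 0.42294733 -0.22233181  0.23197967] [0.22289168 0.60285006 0.58317796]
start ([19, 23, 19, 12, 126], array([26.3, 28.8])) out ([13, 30, 16, 11, 109], array([20.6, 34.8])) now ([19, 24, 14, 11, 101], array([25.3, 29. ]))
0.05 171 (np.float64(0.093), np.float64(0.546))
0.06 498 (np.float64(0.094), np.float64(0.545))
0.07 35 (np.float64(0.035), np.float64(0.545))
0.08 58 (np.float64(0.055), np.float64(0.546))
0.09 81 (np.float64(0.055), np.float64(0.545))
0.1 146 (np.float64(0.055), np.float64(0.549))
0.11 119 (np.float64(0.044), np.float64(0.545))
0.12 51 (np.float64(0.029), np.float64(0.545))
0.13 64 (np.float64(0.031), np.float64(0.546))
0.14 73 (np.float64(0.027), np.float64(0.546))
```

```bash

python3 -m handwheel '{"linear":[[0.1,0,0],[0.2,0,0],[0.3,0,0],[0.4,0,0],[0.4,0,0],[0.4,0,0],[0.4,0,0],[0.4,0,0],[0.4,0,0],[0.4,0,0]],"rotation":[[0,0,0],[0,0,0],[0,0,0],[0,0,0],[0,0,0],[0,0,0],[0,0,0],[0,0,0],[0,0,0],[0,0,0]]}'
python3 - <<'E'
from workcell import env
print(env.finish_job())
E
```

```text
time_s: 71.27
tool_pos: [0.4595, -0.1529, 0.2321]
tcp_rot: [2.687, 1.623, 0.003]
wrist_force: [0.4, -1.2, -0.5]
finger_gap: 0.752
grip_force: 0.0
the job is handed in; nothing more can be done
None
```

The job is handed in: the plate, both brass blanks and the cap are on the spindle and the plunger is pushed fully home in a notch, though `env.finish_job()` returned no verdict; the loupe read about 5 mm off its first position after the plate was knocked against it, and I left it there.

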